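# Sort carving blanks by length into the sloping racks

### The arm

A 7-joint arm with a two-finger parallel gripper is mounted at the origin on the work surface. World frame = base frame: x ahead of the robot, y to its left, z up, the work surface at z = 0. Lengths are in m, angles in rad, forces in N, time in s.
With the tool pointing down it reaches from about 0.425 to 0.925 m from the base axis. Payload 6.8 kg.
Tool frame: the origin (TCP) lies midway between the tips of the shut fingers; the grasp point (between the pads) lies 19 mm behind it (r.grip_depth is the distance from the TCP to the grasp point, in m); z points along the fingers, y is the line along which they close (so a half turn about z gives the same grasp; the last joint's range is limited). The gripper opens to 85 mm and grips with 20 to 120 N. Pads are 22 mm wide; open, the fingers measure 114 mm over their backs; the gripper's body (76 mm by 85 mm) begins 54 mm behind the grasp point. The pads swing forward as they close: fully open they stand 13 mm farther back than shut.
Start: joints at [1.178, 0.477, 0.022, 1.555, -0.011, 1.109, -0.083], TCP at [0.19, -0.648, 0.231] pointing down, gripper open.
Joint ranges: [-2.96, 2.96], [-0.34, 2.1], [-1.41, 1.46], [0.24, 2.44], [-1.37, 4.51], [0.17, 1.92], [-2.96, 2.96]. Speed limits (rad/s): [2.39, 2.39, 3.14, 3.14, 3.14, 3.14, 3.14].

### API

Orientations are given as a rotation vector (axis times angle).
In Python, from bench import telemetry, grab_frame, calibration, order, silhouettes, r gives the robot as it stands.
- The arm moves only by the tool apply_moves, never from a script. Its argument "moves" is a list of rows, each a list of 7 numbers: the turn, a rotation vector about the tool's x, y, z scaled (see below), then the shift along the tool's x, y, z scaled (see below), then the opening, from -1 (shut) to 1 (fully open). A call has exactly 8 rows; each row shifts and turns the commanded pose from where the row before left it, along the tool's axes as they then stand; what a row does not reach is not made up. The controller multiplies each number of a shift by 1000 mm and each number of a turn by 6 degrees. A row lasts 1/12 s, in which the tool goes at most 41.7 mm and 7.16 degrees, less where a joint would pass 70% of its speed; a pose out of reach is approached as far as the arm can. A call with a number of a shift or a turn outside -1 to 1 is refused whole. A call with a gripper value outside its range is refused whole. The fingers move at their own pace and stop on an object; "grip_force" is the grip in N (left out, the last holds). Time passes only in rows, so rows that do not move let the fingers close, or fill a call up. It gives the time, the measured TCP pose, the force, the opening and the grip force at its end, in the units of the state.
- telemetry.get_obs(): the state, without advancing time (a new reading comes with each control period).
- grab_frame(name): name is "side" or "top" or "wrist"; returns the picture (420x560x3 uint8, blue, green, red); there is no depth.
- calibration(name): a dict with "fx", "fy", "cx", "cy" (pixels), "world_from_camera" (4x4, takes a point from camera to world coordinates); the wrist camera has in their place "mount" (4x4, takes a point from camera to tool coordinates, whose origin is the TCP and whose axes are the flange's). Camera axes: x right, y down, z forward; pixel columns grow to the right and rows downward; lengths in m; the calibration is good to about 2 mm. A picture is of the moment at which its call begins: read the wrist's pose just before it. calibration takes no time and is no camera call.
- order.hand_in(): hands the job in; it is judged then, once.
Trained networks look in the newest picture that a camera, given by its name, has taken for a name from the list of things; names that differ only in an ending like _2 or _b are one class to them, and where a whole thing is asked for, a point or a joint stands for the part that bears it (a point fixed in the world has none). Each returns a list of dicts, best first, with "p" (0 to 1); they miss things now and then, are a little off and sometimes report something else, mostly with a low value. They report only what shows in the picture. A call takes as long as a camera call. They do not tell look-alikes from the thing itself.
- silhouettes(thing, camera): "mask" (420x560 bool, what is visible of it) and "extent" ([centre column, centre row, width, height] in pixels, round what is visible of it).
The state is a dict: "clock": time; "joints": joint angles; "qvel": joint speeds; "tau": joint torques, N m; "tcp_pos": TCP position; "orientation": TCP orientation; "contact_force": force on the tool from outside, world axes, zero at the start; "moment": the same for the moment, N m; "grip_width": finger opening in m; "gripper_force": force on a finger pad.
Only numpy, scipy, OpenCV 4.12 (cv2) and the standard library are available. Lean on these libraries where they do the work, as an engineer would, in place of code of your own. Each camera call takes 0.05 s, during which the arm holds its last target. There are 200 camera calls.

### The job

Sort the four loose carving blanks by length: the two short ones into the short sloping rack and the two long ones into the long rack. Each blank gets a lane of its own, lying flat on the sloping floor, straight along the lane and with its lower end down against the rack's lip. Set them down gently at the slope of the floor, do not drop them in, and leave the mallet, the wax jar and the gouge where they stand.

Things in the scene. Friction and masses are not known exactly. Their poses are not given: they have to be found in the camera images.
- short_1: Short carving blank: square bar of pale wood, 90 x 36 x 36 mm, both ends sealed with red wax, lying loose on the bench. Origin at its centre; x along its length; y and z across it.
- short_2: Short carving blank: square bar of pale wood, 90 x 36 x 36 mm, both ends sealed with red wax, lying loose on the bench. Origin at its centre; x along its length; y and z across it.
- long_1: Long carving blank: square bar of pale wood, 130 x 36 x 36 mm, both ends sealed with red wax, lying loose on the bench. Origin at its centre; x along its length; y and z across it.
- long_2: Long carving blank: square bar of pale wood, 130 x 36 x 36 mm, both ends sealed with red wax, lying loose on the bench. Origin at its centre; x along its length; y and z across it.
- short_bed: Sloping bed of the short rack (for 90 mm blanks): plywood floor 98 mm long, 152 wide, rising at 32 degrees from its front, top open. Origin 22 mm above the bench: on the floor, mid-width, at the inner face of the low-end lip (10 thick, 20 high). x up the slope, y across, z off the floor. Two lanes 66 wide centred at y = +37, -37; battens 6 high between (8 wide) and at both edges (6 wide).
- long_bed: Sloping bed of the long rack (for 130 mm blanks): plywood floor 140 mm long, 152 wide, rising at 32 degrees from its front, top open. Origin 22 mm above the bench: on the floor, mid-width, at the inner face of the low-end lip (10 thick, 20 high). x up the slope, y across, z off the floor. Two lanes 66 wide centred at y = +37, -37; battens 6 high between (8 wide) and at both edges (6 wide).
- mallet: Bystander: round wooden carving mallet standing on its head, 230 mm tall, head up to 92 mm across, handle upward. Origin at the centre of its underside, z up.
- wax_jar: Bystander: amber glass jar with steel lid, 64 mm across, 75 mm tall. Origin at the centre of its underside.
- gouge: Bystander: carving gouge lying flat, dark wooden handle and steel blade, 217 mm long, 26 mm wide, 24 mm high. Origin under its ferrule, near mid-length; x towards the blade.
Things that resemble listed ones, but are neither listed nor needed, are in the scene too. What is shaped like the long_2 but orange is not meant. Leave any blue look-alike of the long_1 alone.

How it is judged:
At the end, for the whole second after the job is handed in: Both short blanks lie in the short rack and both long blanks in the long rack, one to a lane (centre within 17 mm of the lane's middle), flat on the floor, within 0.15 rad of straight along the slope, the lower end no more than 10 mm from the lip; released and at rest (x of short_1 in the frame of short_bed between 0.041 and 0.055 m and z of short_1 in the frame of short_bed between 0.013 and 0.024 m and (y of short_1 in the frame of short_bed between 0.02 and 0.054 m or y of short_1 in the frame of short_bed between -0.054 and -0.02 m) and angle between the x axis of each of short_1, short_2 and the x axis of short_bed, either way round below 0.15 rad and linear speed of each of short_1, short_2, long_1, long_2 below 0.02 m/s and contact force between each of short_1, short_2, long_1, long_2 and the fingers below 0.05 N and x of short_2 in the frame of short_bed between 0.041 and 0.055 m and z of short_2 in the frame of short_bed between 0.013 and 0.024 m and (y of short_2 in the frame of short_bed between 0.02 and 0.054 m or y of short_2 in the frame of short_bed between -0.054 and -0.02 m) and x of long_1 in the frame of long_bed between 0.061 and 0.075 m and z of long_1 in the frame of long_bed between 0.013 and 0.024 m and (y of long_1 in the frame of long_bed between 0.02 and 0.054 m or y of long_1 in the frame of long_bed between -0.054 and -0.02 m) and angle between the x axis of each of long_1, long_2 and the x axis of long_bed, either way round below 0.15 rad and x of long_2 in the frame of long_bed between 0.061 and 0.075 m and z of long_2 in the frame of long_bed between 0.013 and 0.024 m and (y of long_2 in the frame of long_bed between 0.02 and 0.054 m or y of long_2 in the frame of long_bed between -0.054 and -0.02 m)); the robot touches nothing.
It fails at once if the mallet is moved more than 30 mm or tipped (distance of mallet from where it was at the start of the episode above 0.03 m or angle between mallet's own z axis and vertical above 0.35 rad).
It fails at once if the wax jar is moved more than 30 mm or tipped (distance of wax_jar from where it was at the start of the episode above 0.03 m or angle between wax_jar's own z axis and vertical above 0.35 rad).
It fails at once if the gouge is moved more than 30 mm or tipped (distance of gouge from where it was at the start of the episode above 0.03 m or angle between gouge's own z axis and vertical above 0.35 rad).
It fails at once if a blank is dropped or knocked instead of being set down: out of the fingers' grasp it moves faster than 0.6 m/s or turns faster than 6 rad/s ((contact force between short_1 and the fingers below 0.05 N and (linear speed of short_1 above 0.6 m/s or angular speed of short_1 above 6 rad/s)) or (contact force between short_2 and the fingers below 0.05 N and (linear speed of short_2 above 0.6 m/s or angular speed of short_2 above 6 rad/s)) or (contact force between long_1 and the fingers below 0.05 N and (linear speed of long_1 above 0.6 m/s or angular speed of long_1 above 6 rad/s)) or (contact force between long_2 and the fingers below 0.05 N and (linear speed of long_2 above 0.6 m/s or angular speed of long_2 above 6 rad/s))).
It also fails if it takes over 72 s, if anything falls off the work surface, if the arm or the gripper's body presses on something with over 40 N, if the wrist force passes 120 N, or if a joint passes its speed limit or range.

## Working session

There is one attempt and no reset: what is moved stays moved. The work goes in short steps, Python scripts to look and compute and a tool call to move; the robot and the scene stay as the last step left them, time stands still between calls to the robot, and variables do not carry over. Pictures are saved under pics/ and viewed, at most 10 in all, crops included, and the job is handed in when it is done.

Besides the shell and the picture viewer there is one more tool, called as name(argument=value, ...), one argument or row to a line, values as JSON. apply_moves: Moves the arm, as the interface text tells. Its arguments: {"type":"object","properties":{"moves":{"type":"array"},"grip_force":{"type":"number"}},"required":["moves"]}

```bash
mkdir -p pics; ls; python3 - <<'E'
from bench import telemetry, grab_frame, calibration, silhouettes
import cv2, numpy as np
np.set_printoptions(precision=4,suppress=True)
print(telemetry.get_obs())
for c in("top","side","wrist"):
    cv2.imwrite(f"pics/{c}0.png",grab_frame(c)); print(c,calibration(c))
for c in("top","side"):
    for t in("short_1","long_1","short_bed","long_bed","mallet","wax_jar","gouge"):
        for d in silhouettes(t,c): print(c,t,round(d["p"],2),np.round(d["extent"]))
E
```

```text
pics
{'clock': 0.0, 'joints': array([ 1.1779,  0.4778,  0.0223,  1.5565, -0.0115,  1.1093, -0.0831]), 'qvel': array([ 0.0014,  0.0006, -0.    ,  0.0006,  0.0009, -0.0022,  0.0007]), 'tau': array([ -0.0009, -59.6456,   1.6077, -28.1202,   0.0125,   0.0095,
        -0.    ]), 'tcp_pos': array([ 0.1895, -0.6472,  0.2303]), 'orientation': array([-3.108 , -0.4456,  0.0007]), 'contact_force': array([-0.2664, -0.183 ,  0.2539]), 'moment': array([-0.0299, -0.0345, -0.0423]), 'gripper_force': 0.0, 'grip_width': 0.08548604737723411}
top {'fx': 490.34663637952275, 'fy': 490.34663637952275, 'cx': 274.60911929696744, 'cy': 208.23853096665422, 'world_from_camera': array([[-0.0112, -0.9952,  0.0976,  0.3579],
       [-0.9999,  0.0113,  0.0007, -0.0895],
       [-0.0018, -0.0975, -0.9952,  1.5407],
       [ 0.    ,  0.    ,  0.    ,  1.    ]])}
side {'fx': 489.3678135446349, 'fy': 489.3678135446349, 'cx': 281.05027406040847, 'cy': 214.00514702659305, 'world_from_camera': array([[-0.9814, -0.122 ,  0.1485,  0.3089],
       [-0.1914,  0.5497, -0.8132,  1.0355],
       [ 0.0176, -0.8264, -0.5628,  0.82
[... 624 characters left out ...]
long_bed 0.75 [283. 164.  54.  53.]
top mallet 0.57 [362. 151.  31.  30.]
top mallet 0.28 [282. 162.  54.  54.]
top wax_jar 0.57 [253. 116.  20.  21.]
top gouge 0.75 [374. 222.  22.  65.]
side short_1 0.67 [206. 348.  44.  35.]
side short_1 0.6 [305. 247.  36.  24.]
side long_1 0.97 [308. 319.  54.  37.]
side long_1 0.83 [334. 202.  13.  36.]
side long_1 0.83 [336. 157.  14.  25.]
side long_1 0.74 [384. 198.  43.  19.]
side long_1 0.62 [381. 339.  66.  29.]
side long_1 0.36 [240. 200.  55.  57.]
side short_bed 0.92 [218. 260.  54.  63.]
side long_bed 0.84 [239. 203.  58.  59.]
side mallet 0.67 [248. 147.  26.  74.]
side wax_jar 0.64 [178. 219.  22.  33.]
side gouge 0.77 [316. 175.  54.  11.]
```

```bash
python3 - <<'E'
import cv2
a=cv2.imread("pics/top0.png")[90:340,90:460]; cv2.imwrite("pics/top0c.png",cv2.resize(a,(800,540),interpolation=cv2.INTER_CUBIC))
a=cv2.imread("pics/side0.png")[90:400,130:460]; cv2.imwrite("pics/side0c.png",cv2.resize(a,(638,600),interpolation=cv2.INTER_CUBIC))
E
```

```text
(no output)
```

View pics/top0c.png

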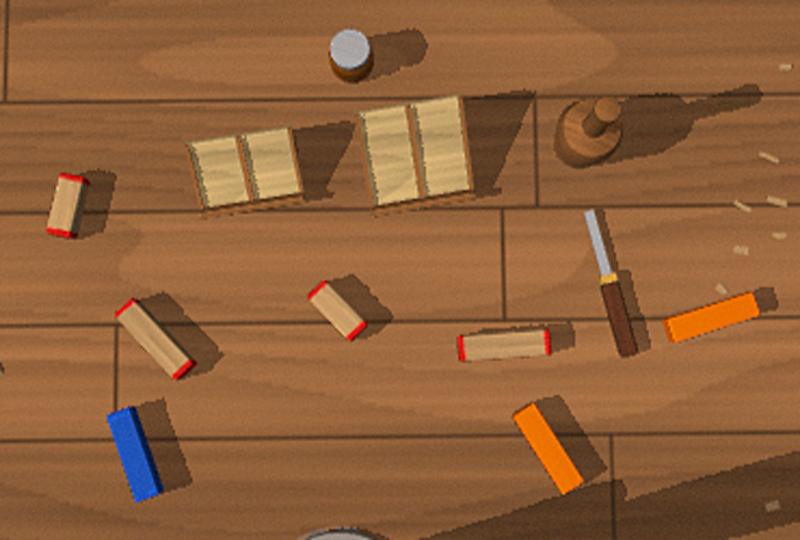

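View pics/side0c.png

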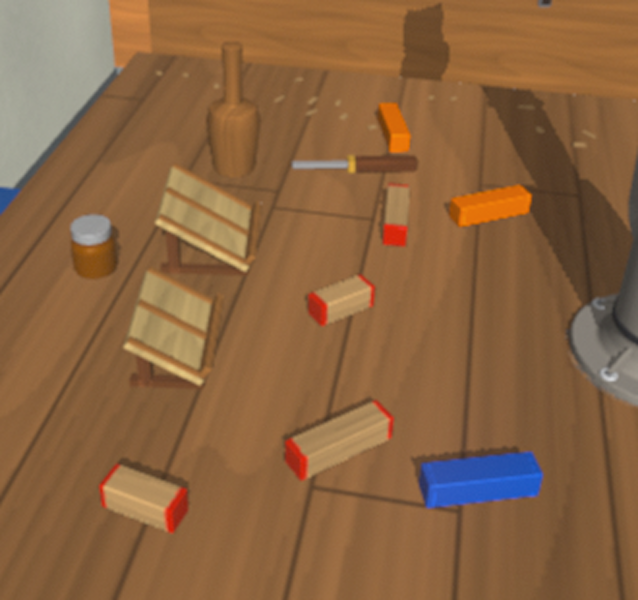

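Pale bars with red ends are the four targets. In full top pixels the shorts are at (122,185) and (246,233), and the longs at (162,247) and (324,249). The look-alikes to leave alone are orange at (343,296) and (420,237), and blue at (152,300). The racks are at (203,169) short and (283,163) long, and both rise away from the robot.

```bash
cat > h.py <<'E'
import numpy as np, cv2
from scipy.spatial.transform import Rotation as Ro
from scipy.optimize import minimize
from bench import telemetry, grab_frame, calibration, silhouettes
np.set_printoptions(precision=4,suppress=True)
def cam(name,obs=None):
    c=calibration(name); K=np.array([[c["fx"],0,c["cx"]],[0,c["fy"],c["cy"]],[0,0,1]])
    if name=="wrist":
        T=np.eye(4);T[:3,:3]=Ro.from_rotvec(obs["orientation"]).as_matrix();T[:3,3]=obs["tcp_pos"]; W=T@c["mount"]
    else: W=c["world_from_camera"]
    return K,np.linalg.inv(W)
def proj(P,C):
    K,V=C; q=(V[:3,:3]@np.asarray(P).T+V[:3,3:]); p=K@q; return (p[:2]/p[2]).T
def box_poly(x,y,a,L,C):
    P=np.array([[i*L/2,j*.018,k] for i in(-1,1) for j in(-1,1) for k in(0,.036)])
    P[:,:2]=P[:,:2]@np.array([[np.cos(a),np.sin(a)],[-np.sin(a),np.cos(a)]])+[x,y]
    return [cv2.convexHull(proj(P,C).astype(np.float32))[:,0]]
SL=np.radians(32)
def bedR(a): 
    return Ro.from_euler("ZY",[a,-SL]).as_matrix()
def bed_poly(x,y,a,L,C):
    R=bedR(a); out=[]
    for s in(-1,1):
        P=np.array([[0,4*s,0],[L*1e3,4*s,0],[L*1e3,70*s,0],[0,70*s,0]])/1e3
        out.append(proj(P@R.T+[x,y,.022],C))
    return out
def ras(polys,sh=(420,560),S=4):
    m=np.zeros((sh[0]*S,sh[1]*S),np.uint8)
    for p in polys: cv2.fillPoly(m,[np.round((p+.5)*S*16-8).astype(np.int32)],255,shift=4)
    return cv2.resize(m,(sh[1],sh[0]),interpolation=cv2.INTER_AREA)/255.
def pale(img,red=True):
    h=cv2.cvtColor(cv2.GaussianBlur(img,(0,0),.5),cv2.COLOR_BGR2HSV).astype(int); H,S,V=h[...,0],h[...,1],h[...,2]
    m=(H>10)&(H<32)&(S<115)&(V>135)
    if red: m|=((H<5)|(H>173))&(S>185)&(V>110)
    return m.astype(float)
def fit(poly,L,x0,data,pad=14):
    """data: list of (mask,cam)"""
    wins=[]
    def cost(v,draw=False):
        c=0
        for i,(m,C) in enumerate(data):
            r=ras(poly(*v,L,C)); 
            c+=np.abs(r-m*wins[i]).sum()/max((m*wins[i]).sum(),1)
        return c
    for m,C in data:
        w=ras(poly(*x0,L,C))>0; wins.append(cv2.dilate(w.astype(np.uint8),np.ones((2*pad+1,)*2)))
    best=None
    for da in(-.15,.0,.15):
        s=np.array(x0)+[0,0,da]
        o=minimize(cost,s,method="Nelder-Mead",options=dict(initial_simplex=[s,s+[.008,0,0],s+[0,.008,0],s+[0,0,.15]],maxfev=140,xatol=1e-4,fatol=1e-4))
        if best is None or o.fun<best.fun: best=o
    return best.x,best.fun
def ray(u,v,z,C):
    K,V=C; d=V[:3,:3].T@np.linalg.solve(K,[u,v,1]); o=-V[:3,:3].T@V[:3,3]; return (o+d*(z-o[2])/d[2])[:2]
E
cat > m1.py <<'E'
from h import *
t=cv2.imread("pics/top0.png"); s=cv2.imread("pics/side0.png")
Ct,Cs=cam("top"),cam("side"); mt,ms=pale(t),pale(s)
vis=t.copy(); vs=s.copy()
for n,uv,uv2,L in(("S1",(122,185),(122-3,198),.09),("S2",(246,233),(250,237),.09),("L1",(162,247),(169,255),.13),("L2",(324,249),(340,249),.13)):
    x,y=ray(*uv,.036,Ct)
    reg=ras(box_poly(x,y,0,.15,Ct))>0; 
    reg=cv2.dilate(reg.astype(np.uint8),np.ones((9,9))); p=np.argwhere(mt*reg>0)[:,::-1].astype(np.float32)
    (cx,cy),(w,h),a=cv2.minAreaRect(p); b=cv2.boxPoints(((cx,cy),(w,h),a)); e=(b[1]-b[0],b[2]-b[1]); e=max(e,key=np.linalg.norm)
    a0=np.arctan2(-e[0],-e[1]); x,y=ray(cx,cy,.03,Ct)
    v,f=fit(box_poly,L,[x,y,a0],[(mt,Ct),(ms,Cs)]); v1,f1=fit(box_poly,L,v,[(mt,Ct)]); v2,f2=fit(box_poly,L,v,[(ms,Cs)])
    print(n,v,f,"top",v1,f1,"side",v2,f2,"rect",w,h)
    for im,C in((vis,Ct),(vs,Cs)): cv2.polylines(im,[np.round(box_poly(*v,L,C)[0]).astype(int)],True,(0,255,0),1)
mt,ms=pale(t,0),pale(s,0)
for n,uv,L in(("SB",(205,187),.098),("LB",(285,186),.14)):
    x,y=ray(*uv,.022,Ct)
    v,f=fit(bed_poly,L,[x,y,.15],[(mt,Ct),(ms,Cs)],8); v1,f1=fit(bed_poly,L,v,[(mt,Ct)],8)
    print(n,v,f,"top",v1,f1)
    for im,C in((vis,Ct),(vs,Cs)): 
        for q in bed_poly(*v,L,C): cv2.polylines(im,[np.round(q).astype(int)],True,(0,255,0),1)
for n,uv,z in(("mallet",(365,155),.05),("mtop",(370,141),.23),("jar",(253,113),.075),("gougetip",(365,187),.01)): print(n,ray(*uv,z,Ct))
o=np.hstack([cv2.resize(vis[90:340,90:460],(400,270)),cv2.resize(vs[90:400,130:460],(400,376))[:270]]) if 0 else None
cv2.imwrite("pics/fit0.png",np.vstack([cv2.resize(vis[100:310,100:360],(640,517)[::1])]))
cv2.imwrite("pics/fit0s.png",cv2.resize(vs[90:400,130:460],(638,600)))
E
python3 m1.py
```

```text
S1 [ 0.5859  0.3921 -0.2756] 14.39249984665399 top [ 0.5859  0.3921 -0.2756] 7.0738795518207285 side [ 0.5541  0.3635 -1.1997] 4.8543580936024044 rect 11.018115997314453 29.081830978393555
S2 [ 0.4297  0.0008 -2.3117] 13.687735790518738 top [ 0.4308  0.0011 -2.3718] 6.363643790849674 side [ 0.4643 -0.013  -1.4092] 4.340680069496153 rect 28.789854049682617 9.139013290405273
L1 [ 0.3925  0.2614 -2.3629] 18.64783717408532 top [ 0.3926  0.2615 -2.3629] 10.497885428681275 side [ 0.4378  0.2438 -1.3996] 5.1702014138988925 rect 40.7039794921875 5.843892574310303
L2 [ 1.222   0.8425 -4.3916] 0.0 top [ 1.23    0.8425 -4.5416] 0.0 side [ 1.222   0.8425 -4.5416] 0.0 rect 0.0 0.0
SB [0.5935 0.1245 0.1353] 7.716873664115326 top [0.5935 0.1245 0.1353] 7.289321843387035
LB [ 0.5944 -0.1219  0.1782] 7.9125581232492985 top [ 0.5944 -0.1219  0.1782] 7.337342436974788
mallet [ 0.6659 -0.3693]
mtop [ 0.6672 -0.3503]
jar [ 0.7953 -0.0256]
gougetip [ 0.5719 -0.3738]
```

View pics/fit0.png

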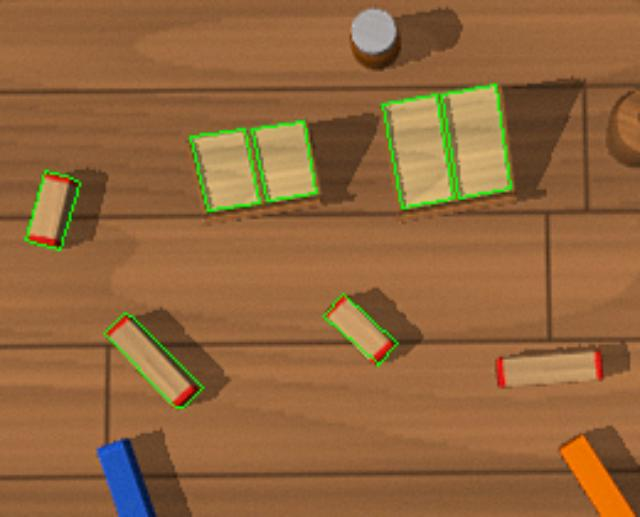

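The fits already sit close to the outlines, but the colour threshold is too tight. I'll check the pixel colours next.

```bash
python3 - <<'E'
import cv2
t=cv2.cvtColor(cv2.imread("pics/top0.png"),cv2.COLOR_BGR2HSV); s=cv2.cvtColor(cv2.imread("pics/side0.png"),cv2.COLOR_BGR2HSV)
for n,im,u,v in(("L2",t,324,250),("S1",t,121,185),("floor",t,192,172),("floor",t,215,165),("batten",t,203,169),("bench",t,220,220),("bench",t,120,140),("red",t,345,247),
 ("S2top side",s,308,242),("S2side",s,308,250),("S2red",s,295,250),("bench",s,260,330),("floor",s,215,255),("L1top",s,305,310),("L1side",s,312,325)):
    print(n,im[v,u],im[v+1,u+2])
E
```

```text
L2 [ 15 127 186] [ 15 128 201]
S1 [ 16 128 207] [ 16 124 189]
floor [ 19 117 194] [ 18 117 210]
floor [ 18 117 196] [ 18 117 194]
batten [ 14 175 156] [ 16 134 114]
bench [ 13 148 160] [ 14 153 155]
bench [ 13 155 145] [ 13 153 138]
red [ 16 142  97] [ 14 159 109]
S2top side [ 17 120 185] [ 17 121 209]
S2side [ 17 122 178] [ 17 121 175]
S2red [  4 219 163] [  4 234 209]
bench [ 14 141 148] [ 14 145 146]
floor [ 17 125 175] [ 18 125 174]
L1top [ 17 120 160] [ 17 121 164]
L1side [ 16 124 158] [ 14 145 151]
```

```bash
sed -i 's/m=(H>10).*/m=(H>13)\&(H<32)\&(S<135)\&(V>140)/; s/,\.5),cv2.COLOR/,.7),cv2.COLOR/' h.py; python3 m1.py
```

```text
S1 [ 0.5861  0.3908 -0.2251] 0.9209668925468408 top [ 0.5873  0.3956 -0.3046] 0.584437131495955 side [ 0.5869  0.3887 -0.2683] 0.30264909659013717 rect 11.3179292678833 28.856971740722656
S2 [ 0.43    0.0018 -2.3693] 0.6117556968922481 top [ 0.4298  0.0022 -2.3845] 0.2262433000882014 side [ 0.429  -0.0007 -2.2576] 0.3514453203961997 rect 28.69115447998047 10.852094650268555
L1 [ 0.3915  0.2633 -2.3706] 0.5811084086770312 top [ 0.393   0.2657 -2.3303] 0.3380427970274868 side [ 0.3889  0.2595 -2.3439] 0.22567728008634647 rect 37.780731201171875 11.094341278076172
L2 [ 0.376  -0.2358 -1.5125] 0.5230175734753062 top [ 0.3773 -0.2358 -1.5177] 0.1474630202958376 side [ 0.3752 -0.2456 -1.5194] 0.32069861057005583 rect 11.274385452270508 21.858503341674805
SB [0.592  0.1201 0.159 ] 0.44400799865669727 top [0.5934 0.1249 0.1569] 0.13838723091194063
LB [ 0.5942 -0.1265  0.181 ] 0.49256167974091497 top [ 0.595  -0.1208  0.1609] 0.10259635649420151
mallet [ 0.6659 -0.3693]
mtop [ 0.6672 -0.3503]
jar [ 0.7953 -0.0256]
gougetip [ 0.5719 -0.3738]
```

View pics/fit0s.png

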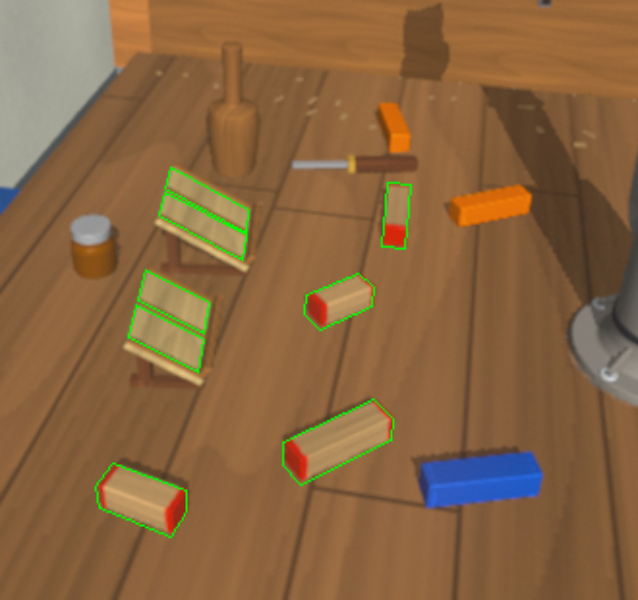

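```bash
cat >> h.py <<'E'
def down(psi): return Ro.from_euler("z",psi).as_matrix()@np.diag([1.,-1,-1])
def plan(*wps):
    """wps: (p,R,nrows); prints per-row [turn/6deg, shift m] for each leg, starting from the measured pose"""
    o=telemetry.get_obs(); p0=o["tcp_pos"]; R0=Ro.from_rotvec(o["orientation"]).as_matrix()
    for p,R,n in wps:
        p=np.array(p); w=Ro.from_matrix(R0.T@R).as_rotvec()/n
        M=sum(R0@Ro.from_rotvec(k*w).as_matrix() for k in range(n)); v=np.linalg.solve(M,p-p0)
        print(n,"rows:",np.round(np.degrees(w)/6,3).tolist(),np.round(v,4).tolist(),"OK" if np.linalg.norm(v)<.041 and np.degrees(np.linalg.norm(w))<7 and abs(np.degrees(w)).max()<6 else "TOO FAST")
        p0,R0=p,R
def state():
    o=telemetry.get_obs(); R=Ro.from_rotvec(o["orientation"]).as_matrix()
    print("t",o["clock"],"tcp",o["tcp_pos"],"psi",np.arctan2(R[1,0],R[0,0]),"tilt",R[:,2],"F",o["contact_force"],"w",o["grip_width"],"gf",o["gripper_force"],"q",o["joints"]); return o
def wlook(kind,L,x0,name,pad=25):
    o=telemetry.get_obs(); im=grab_frame("wrist"); C=cam("wrist",o)
    f={"box":box_poly,"bed":bed_poly}[kind]; m=pale(im,kind=="box")
    v,c=fit(f,L,x0,[(m,C)],pad); 
    for q in f(*v,L,C): cv2.polylines(im,[np.round(q).astype(int)],True,(0,255,0),1)
    cv2.imwrite(f"pics/{name}.png",im); print(name,"fit",v,"cost",c); return v
E
python3 -c "
from h import *
plan(([.377,-.236,.25],down(1.622),16))"
```

```text
16 rows: [0.0, 0.0, -0.798] [0.0297, -0.007, -0.0012] OK
```

apply_moves(
  moves=[
    [0, 0, -0.798, 0.0297, -0.007, -0.0012, 1],
    [0, 0, -0.798, 0.0297, -0.007, -0.0012, 1],
    [0, 0, -0.798, 0.0297, -0.007, -0.0012, 1],
    [0, 0, -0.798, 0.0297, -0.007, -0.0012, 1],
    [0, 0, -0.798, 0.0297, -0.007, -0.0012, 1],
    [0, 0, -0.798, 0.0297, -0.007, -0.0012, 1],
    [0, 0, -0.798, 0.0297, -0.007, -0.0012, 1],
    [0, 0, -0.798, 0.0297, -0.007, -0.0012, 1],
  ],
  grip_force=70,
)

```text
clock: 1.52
tcp_pos: [0.3564, -0.4732, 0.2411]
orientation: [2.788, 1.448, 0.001]
contact_force: [-0.3, 0.4, -1.0]
grip_width: 0.0852
gripper_force: 0.0
```

apply_moves(
  moves=[
    [0, 0, -0.798, 0.0297, -0.007, -0.0012, 1],
    [0, 0, -0.798, 0.0297, -0.007, -0.0012, 1],
    [0, 0, -0.798, 0.0297, -0.007, -0.0012, 1],
    [0, 0, -0.798, 0.0297, -0.007, -0.0012, 1],
    [0, 0, -0.798, 0.0297, -0.007, -0.0012, 1],
    [0, 0, -0.798, 0.0297, -0.007, -0.0012, 1],
    [0, 0, -0.798, 0.0297, -0.007, -0.0012, 1],
    [0, 0, -0.798, 0.0297, -0.007, -0.0012, 1],
  ],
)

```text
clock: 2.18
tcp_pos: [0.3777, -0.2343, 0.2508]
orientation: [2.158, 2.282, 0.0]
contact_force: [0.5, -0.5, -0.3]
grip_width: 0.085
gripper_force: 0.0
```

```bash
python3 - <<'E'
from h import *
import time; 
state(); grab_frame("top"); grab_frame("top"); o=state()
v=wlook("box",.13,[.377,-.238,-1.515],"w_L2")
a=v[2]; a+=np.pi*round((1.6-a)/np.pi)
plan(([v[0],v[1],.09],down(a),8),([v[0],v[1],.006],down(a),8))
E
```

```text
t 2.1833 tcp [ 0.3777 -0.2343  0.2508] psi 1.626579969612989 tilt [ 0.0007 -0.0004 -1.    ] F [ 0.5402 -0.5433 -0.3393] w 0.08498126609026471 gf 0.0 q [ 0.8255  0.0989 -0.4339  2.032   0.0488  1.0196  0.4237]
t 2.2833 tcp [ 0.3772 -0.2316  0.2509] psi 1.6299782276473942 tilt [-0.0003  0.0001 -1.    ] F [-0.1127 -1.4209 -0.4216] w 0.08563758379424906 gf 0.0 q [ 0.8243  0.0962 -0.4373  2.0345  0.0478  1.0206  0.423 ]
w_L2 fit [ 0.3765 -0.2376 -1.5032] cost 0.09508085501443919
8 rows: [0.0, 0.001, -0.016] [-0.0004, -0.0002, 0.0201] OK
8 rows: [0.0, 0.0, 0.0] [0.0, 0.0, 0.0105] OK
```

View pics/w_L2.png

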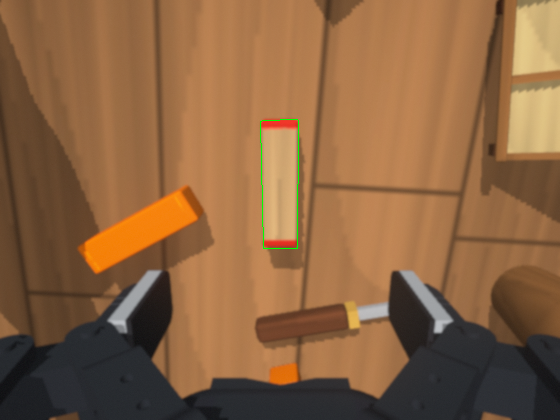

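The wrist view shows L2, pale with red ends, at (280,183) with the green fit tight on it. The orange look-alike at (140,230) and the gouge at (320,320) are both clear of it. Going down to grasp.

apply_moves(
  moves=[
    [0, 0, -0.016, -0.0004, -0.0002, 0.033, 1],
    [0, 0, -0.016, -0.0004, -0.0002, 0.033, 1],
    [0, 0, -0.016, -0.0004, -0.0002, 0.033, 1],
    [0, 0, -0.016, -0.0004, -0.0002, 0.033, 1],
    [0, 0, -0.016, -0.0004, -0.0002, 0.033, 1],
    [0, 0, -0.016, -0.0004, -0.0002, 0.033, 1],
    [0, 0, -0.016, -0.0004, -0.0002, 0.018, 1],
    [0, 0, -0.016, -0.0004, -0.0002, 0.018, 1],
  ],
)

```text
clock: 3.0
tcp_pos: [0.3756, -0.2401, 0.0145]
orientation: [-2.15, -2.288, 0.001]
contact_force: [0.5, -0.1, 0.2]
grip_width: 0.0853
gripper_force: 0.0
```

apply_moves(
  moves=[
    [0, 0, 0, 0, 0, 0.0055, 1],
    [0, 0, 0, 0, 0, 0.0055, 1],
    [0, 0, 0, 0, 0, 0, -1],
    [0, 0, 0, 0, 0, 0, -1],
    [0, 0, 0, 0, 0, 0, -1],
    [0, 0, 0, 0, 0, 0, -1],
    [0, 0, 0, 0, 0, 0, -1],
    [0, 0, 0, 0, 0, 0, -1],
  ],
)

```text
clock: 3.67
tcp_pos: [0.3768, -0.2396, 0.0066]
orientation: [2.148, 2.29, 0.0]
contact_force: [-0.4, 0.3, 6.1]
grip_width: 0.0351
gripper_force: 70.0
```

```bash
python3 - <<'E'
from h import *
o=state()
p=o["tcp_pos"]
plan((p+[0,0,.2],down(1.63),8),([.52,-.17,.28],down(.16),16))
E
```

```text
t 3.6667 tcp [ 0.3768 -0.2396  0.0066] psi 1.6349511451079883 tilt [ 0.0017 -0.0013 -1.    ] F [-0.3844  0.2675  6.0738] w 0.03508916198077412 gf 70.04585266113281 q [ 0.6864  0.5005 -0.3099  2.2279  0.3412  0.4544  0.1681]
8 rows: [0.002, 0.002, 0.006] [-0.0, 0.0, -0.025] OK
16 rows: [0.0, 0.0, 0.877] [0.0096, 0.0051, -0.0046] OK
```

```bash
python3 - <<'E'
from h import *
p=telemetry.get_obs()["tcp_pos"]
plan((p+[0,0,.2],down(1.63),8),([.57,0.,.30],down(.16),16))
E
```

```text
8 rows: [0.002, 0.002, 0.006] [-0.0, 0.0, -0.025] OK
16 rows: [0.0, 0.0, 0.877] [0.0211, 0.001, -0.0058] OK
```

apply_moves(
  moves=[
    [0, 0, 0, 0, 0, -0.01, -1],
    [0, 0, 0, 0, 0, -0.02, -1],
    [0, 0, 0, 0, 0, -0.03, -1],
    [0, 0, 0, 0, 0, -0.03, -1],
    [0, 0, 0, 0, 0, -0.03, -1],
    [0, 0, 0, 0, 0, -0.03, -1],
    [0, 0, 0, 0, 0, -0.03, -1],
    [0, 0, 0, 0, 0, -0.02, -1],
  ],
)

```text
clock: 4.33
tcp_pos: [0.3766, -0.2392, 0.2092]
orientation: [2.146, 2.289, 0.001]
contact_force: [0.5, -0.4, -1.0]
grip_width: 0.035
gripper_force: 69.8
```

apply_moves(
  moves=[
    [0, 0, 0.877, 0.0211, 0.001, -0.0058, -1],
    [0, 0, 0.877, 0.0211, 0.001, -0.0058, -1],
    [0, 0, 0.877, 0.0211, 0.001, -0.0058, -1],
    [0, 0, 0.877, 0.0211, 0.001, -0.0058, -1],
    [0, 0, 0.877, 0.0211, 0.001, -0.0058, -1],
    [0, 0, 0.877, 0.0211, 0.001, -0.0058, -1],
    [0, 0, 0.877, 0.0211, 0.001, -0.0058, -1],
    [0, 0, 0.877, 0.0211, 0.001, -0.0058, -1],
  ],
)

```text
clock: 5.0
tcp_pos: [0.4251, -0.0802, 0.253]
orientation: [2.83, 1.361, -0.0]
contact_force: [0.1, -0.7, -1.2]
grip_width: 0.0348
gripper_force: 69.7
```

apply_moves(
  moves=[
    [0, 0, 0.877, 0.0211, 0.001, -0.0058, -1],
    [0, 0, 0.877, 0.0211, 0.001, -0.0058, -1],
    [0, 0, 0.877, 0.0211, 0.001, -0.0058, -1],
    [0, 0, 0.877, 0.0211, 0.001, -0.0058, -1],
    [0, 0, 0.877, 0.0211, 0.001, -0.0058, -1],
    [0, 0, 0.877, 0.0211, 0.001, -0.0058, -1],
    [0, 0, 0.877, 0.0211, 0.001, -0.0058, -1],
    [0, 0, 0.877, 0.0211, 0.001, -0.0058, -1],
  ],
)

```text
clock: 5.67
tcp_pos: [0.5682, 0.0033, 0.2995]
orientation: [3.131, 0.255, 0.0]
contact_force: [-0.3, -0.6, -1.3]
grip_width: 0.0352
gripper_force: 69.7
```

```bash
python3 - <<'E'
from h import *
for _ in range(4): grab_frame("top")
o=state(); im=grab_frame("wrist"); C=cam("wrist",o); m=pale(im,False); vis=im.copy()
for n,x0,L in(("SB",[.5934,.1249,.157],.098),("LB",[.595,-.1208,.161],.14)):
    v,c=fit(bed_poly,L,x0,[(m,C)],20); print(n,v,c)
    for q in bed_poly(*v,L,C): cv2.polylines(vis,[np.round(q).astype(int)],True,(0,255,0),1)
cv2.imwrite("pics/beds.png",vis)
E
```

```text
t 5.8667 tcp [0.5675 0.0026 0.2986] psi 0.16790664835217461 tilt [-0.0005  0.0001 -1.    ] F [-1.2422 -0.6468 -0.5075] w 0.034540526541735124 gf 69.74249839782715 q [ 0.3158  0.2888 -0.5298  1.7064  0.1555  1.1889 -1.6571]
SB [0.596  0.1245 0.1539] 0.14654344214718892
LB [ 0.5974 -0.1235  0.1606] 0.13717892425905598
```

View pics/beds.png

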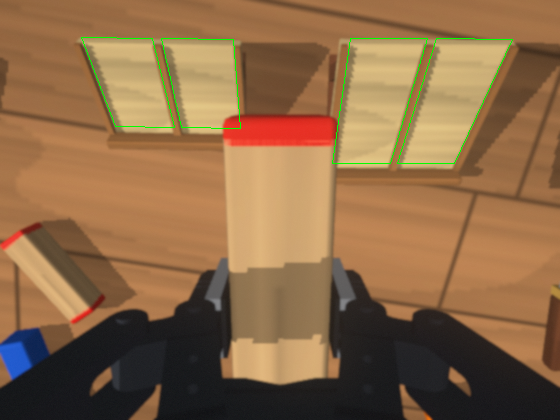

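The wrist view shows the short bed at (160,85), the long bed at (425,100) and the held blank in the middle. The fitted floors line up to a few mm. Next I'll tilt and move above the right lane of the long rack.

```bash
cat >> h.py <<'E'
BED={"S":([.5945,.1247,.022],.156),"L":([.5952,-.1222,.022],.161)}
def bp(b,x,y,z):
    o,a=BED[b]; R=bedR(a); return np.array(o)+R@[x,y,z], R@np.diag([1.,-1,-1])
def inbed(b):
    o=telemetry.get_obs(); R=bedR(BED[b][1]); print("tcp in bed",R.T@(o["tcp_pos"]-BED[b][0]),"rot err",Ro.from_matrix((R@np.diag([1.,-1,-1])).T@Ro.from_rotvec(o["orientation"]).as_matrix()).as_rotvec())
E
python3 - <<'E'
from h import *
a=bp("L",.067,-.037,.12); b=bp("L",.067,-.037,.03); c=bp("L",.067,-.037,.0086)
print(a[0],c[0]); plan((*a,8),(*b,8),(*c,8))
E
```

```text
[ 0.5944 -0.1598  0.1593] [ 0.6527 -0.1503  0.0648]
8 rows: [-0.002, 0.668, 0.008] [-0.0042, 0.0205, 0.0171] OK
8 rows: [0.0, 0.0, 0.0] [-0.0, -0.0, 0.0112] OK
8 rows: [0.0, 0.0, 0.0] [0.0, 0.0, 0.0027] OK
```

apply_moves(
  moves=[
    [-0.002, 0.668, 0.008, -0.0042, 0.0205, 0.0171, -1],
    [-0.002, 0.668, 0.008, -0.0042, 0.0205, 0.0171, -1],
    [-0.002, 0.668, 0.008, -0.0042, 0.0205, 0.0171, -1],
    [-0.002, 0.668, 0.008, -0.0042, 0.0205, 0.0171, -1],
    [-0.002, 0.668, 0.008, -0.0042, 0.0205, 0.0171, -1],
    [-0.002, 0.668, 0.008, -0.0042, 0.0205, 0.0171, -1],
    [-0.002, 0.668, 0.008, -0.0042, 0.0205, 0.0171, -1],
    [-0.002, 0.668, 0.008, -0.0042, 0.0205, 0.0171, -1],
  ],
)

```text
clock: 6.58
tcp_pos: [0.5936, -0.1608, 0.1593]
orientation: [-2.97, -0.238, -0.858]
contact_force: [0.9, 0.8, -0.9]
grip_width: 0.035
gripper_force: 69.8
```

apply_moves(
  moves=[
    [0, 0, 0, 0, 0, 0.012, -1],
    [0, 0, 0, 0, 0, 0.012, -1],
    [0, 0, 0, 0, 0, 0.012, -1],
    [0, 0, 0, 0, 0, 0.012, -1],
    [0, 0, 0, 0, 0, 0.012, -1],
    [0, 0, 0, 0, 0, 0.012, -1],
    [0, 0, 0, 0, 0, 0, -1],
    [0, 0, 0, 0, 0, 0, -1],
  ],
)

```text
clock: 7.25
tcp_pos: [0.6262, -0.1548, 0.1053]
orientation: [-2.971, -0.238, -0.843]
contact_force: [0.0, -0.5, -1.3]
grip_width: 0.0347
gripper_force: 70.0
```

```bash
python3 - <<'E'
from h import *
o=state(); inbed("L"); plan((*bp("L",.067,-.037,.0086),8))
E
```

```text
t 7.25 tcp [ 0.6262 -0.1548  0.1053] psi 0.15980279218474713 tilt [ 0.5184  0.0842 -0.851 ] F [ 0.0193 -0.5418 -1.3137] w 0.034745689392893686 gf 70.01731753349304 q [ 0.848   0.542  -0.7353  2.0864  0.836   0.17   -1.9237]
tcp in bed [ 0.0656 -0.0372  0.0572] rot err [ 0.     -0.0055  0.001 ]
8 rows: [-0.0, 0.007, -0.001] [0.0002, -0.0, 0.0061] OK
```

apply_moves(
  moves=[
    [0, 0.007, 0, 0.0002, 0, 0.008, -1],
    [0, 0.007, 0, 0.0002, 0, 0.008, -1],
    [0, 0.007, 0, 0.0002, 0, 0.008, -1],
    [0, 0.007, 0, 0.0002, 0, 0.006, -1],
    [0, 0.007, 0, 0.0002, 0, 0, -1],
    [0, 0, 0, 0, 0, 0, -1],
    [0, 0, 0, 0, 0, 0, -1],
    [0, 0, 0, 0, 0, 0, -1],
  ],
)

```text
clock: 7.92
tcp_pos: [0.6438, -0.1523, 0.0815]
orientation: [-2.969, -0.237, -0.852]
contact_force: [-0.1, -0.1, -0.6]
grip_width: 0.0348
gripper_force: 70.0
```

```bash
python3 - <<'E'
from h import *
o=state(); inbed("L"); plan((*bp("L",.067,-.037,.0086),8))
E
```

```text
t 7.9167 tcp [ 0.6438 -0.1523  0.0815] psi 0.15965638926431078 tilt [ 0.5235  0.0839 -0.8479] F [-0.0521 -0.127  -0.5769] w 0.03475760423092159 gf 70.01718878746033 q [ 0.8222  0.609  -0.7311  2.0645  1.1625  0.1722 -2.2325]
tcp in bed [ 0.0681 -0.0375  0.0275] rot err [-0.0011  0.0003  0.0011]
8 rows: [0.001, -0.0, -0.001] [-0.0001, -0.0001, 0.0024] OK
```

apply_moves(
  moves=[
    [0, 0, 0, -0.0001, 0, 0.005, -1],
    [0, 0, 0, -0.0001, 0, 0.005, -1],
    [0, 0, 0, -0.0001, 0, 0.003, -1],
    [0, 0, 0, -0.0001, 0, 0.002, -1],
    [0, 0, 0, -0.0001, 0, 0.002, -1],
    [0, 0, 0, -0.0001, 0, 0.001, -1],
    [0, 0, 0, 0, 0, 0.001, -1],
    [0, 0, 0, 0, 0, 0, -1],
  ],
)

```text
clock: 8.58
tcp_pos: [0.6534, -0.1504, 0.0643]
orientation: [-2.969, -0.237, -0.851]
contact_force: [0.8, -0.3, -1.0]
grip_width: 0.0349
gripper_force: 69.9
```

```bash
python3 - <<'E'
from h import *
o=state(); inbed("L"); im=grab_frame("side"); cv2.imwrite("pics/pl1.png",cv2.resize(im[130:300,170:330],(640,680))[:600])
im=grab_frame("wrist"); cv2.imwrite("pics/pl1w.png",im)
E
```

```text
t 8.5833 tcp [ 0.6534 -0.1504  0.0643] psi 0.15952283851626808 tilt [ 0.523   0.0846 -0.8481] F [ 0.7713 -0.2704 -0.9929] w 0.03492765711310896 gf 69.93193030357361 q [ 0.7957  0.6475 -0.7129  2.0507  1.3239  0.1726 -2.3858]
tcp in bed [ 0.0673 -0.0372  0.0079] rot err [-0.0003 -0.0001  0.0013]
```

View pics/pl1.png

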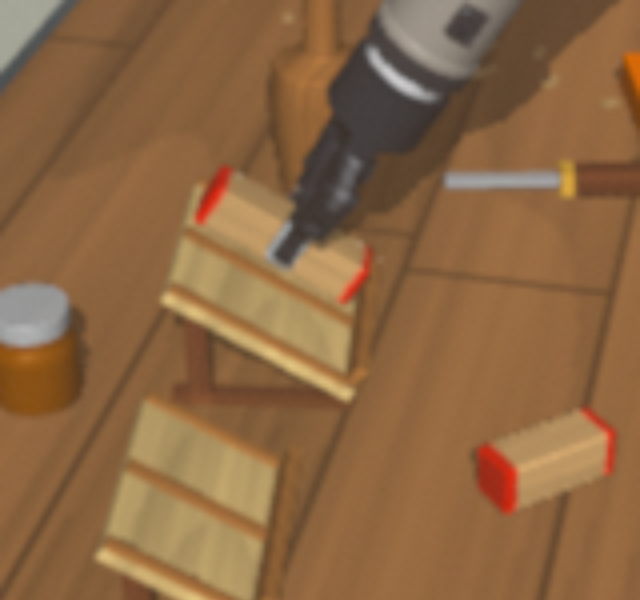

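The side view shows L2 in the far (right) lane, parallel to the floor with its lower end near the lip. There is no contact yet, so I'll ease down until it touches.

apply_moves(
  moves=[
    [0, 0, 0, 0, 0, 0.001, -1],
    [0, 0, 0, 0, 0, 0, -1],
    [0, 0, 0, 0, 0, 0.001, -1],
    [0, 0, 0, 0, 0, 0, -1],
    [0, 0, 0, 0, 0, 0, -1],
    [0, 0, 0, 0, 0, 0, -1],
    [0, 0, 0, 0, 0, 0, -1],
    [0, 0, 0, 0, 0, 0, -1],
  ],
)

```text
clock: 9.35
tcp_pos: [0.6535, -0.1505, 0.0642]
orientation: [-2.97, -0.238, -0.853]
contact_force: [-24.1, -1.1, 29.0]
grip_width: 0.035
gripper_force: 74.8
```

apply_moves(
  moves=[
    [0, 0, 0, 0, 0, -0.0015, -1],
    [0, 0, 0, 0, 0, 0, -1],
    [0, 0, 0, 0, 0, 0, -0.05],
    [0, 0, 0, 0, 0, 0, 0.1],
    [0, 0, 0, 0, 0, 0, 0.35],
    [0, 0, 0, 0, 0, 0, 0.35],
    [0, 0, 0, 0, 0, 0, 0.35],
    [0, 0, 0, 0, 0, 0, 0.35],
  ],
)

```text
clock: 10.02
tcp_pos: [0.6537, -0.1503, 0.0637]
orientation: [-2.968, -0.237, -0.851]
contact_force: [0.2, -0.3, -0.7]
grip_width: 0.0573
gripper_force: 0.0
```

apply_moves(
  moves=[
    [0, 0, 0, 0, 0, -0.005, 0.35],
    [0, 0, 0, 0, 0, -0.01, 0.35],
    [0, 0, 0, 0, 0, -0.015, 0.35],
    [0, 0, 0, 0, 0, -0.02, 0.35],
    [0, 0, 0, 0, 0, -0.02, 0.35],
    [0, 0, 0, 0, 0, -0.02, 0.35],
    [0, 0, 0, 0, 0, -0.02, 0.5],
    [0, 0, 0, 0, 0, -0.02, 1],
  ],
)

```text
clock: 10.68
tcp_pos: [0.585, -0.1613, 0.1748]
orientation: [-2.968, -0.238, -0.85]
contact_force: [0.4, -0.9, -0.4]
grip_width: 0.0744
gripper_force: 0.0
```

```bash
cat >> h.py <<'E'
def blank_in_bed(x,y,a,L,C,b="L"):
    o,aa=BED[b]; R=bedR(aa); P=np.array([[i*L/2,j*.018,k] for i in(-1,1) for j in(-1,1) for k in(0,.036)])
    P[:,:2]=P[:,:2]@np.array([[np.cos(a),np.sin(a)],[-np.sin(a),np.cos(a)]])+[x,y]
    return [cv2.convexHull(proj(P@R.T+o,C).astype(np.float32))[:,0]]
E
python3 - <<'E'
from h import *
o=state(); im=grab_frame("top"); im2=grab_frame("wrist"); cv2.imwrite("pics/chk.png",np.hstack([im2,im])); cv2.imwrite("pics/chk_w.png",im2)
a=.785
plan(([.45,.0,.28],down(.5),8),([.392,.264,.25],down(.79),8),([.392,.264,.25],down(.79),8))
E
```

```text
t 10.6833 tcp [ 0.585  -0.1613  0.1748] psi 0.15973975812134603 tilt [ 0.5227  0.0849 -0.8483] F [ 0.385  -0.8957 -0.4317] w 0.07440186769493538 gf 0.0 q [ 1.2664  0.5518 -1.2104  2.1079  0.8746  0.3899 -1.9072]
8 rows: [0.115, -0.662, -0.398] [-0.0055, -0.0242, -0.0161] OK
8 rows: [0.0, 0.0, -0.346] [0.0135, -0.0311, 0.0038] OK
8 rows: [0.0, 0.0, 0.0] [0.0, 0.0, -0.0] OK
```

View pics/chk_w.png

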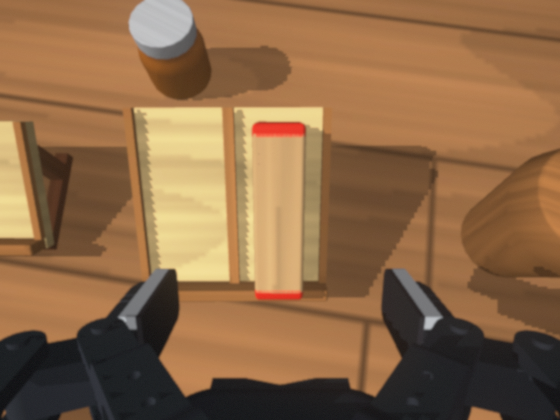

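The wrist view shows L2 lying flat and straight, centred in the right lane, with its lower end at the lip (row 297). Next is L1.

apply_moves(
  moves=[
    [0.115, -0.662, -0.398, -0.0055, -0.0242, -0.0161, 1],
    [0.115, -0.662, -0.398, -0.0055, -0.0242, -0.0161, 1],
    [0.115, -0.662, -0.398, -0.0055, -0.0242, -0.0161, 1],
    [0.115, -0.662, -0.398, -0.0055, -0.0242, -0.0161, 1],
    [0.115, -0.662, -0.398, -0.0055, -0.0242, -0.0161, 1],
    [0.115, -0.662, -0.398, -0.0055, -0.0242, -0.0161, 1],
    [0.115, -0.662, -0.398, -0.0055, -0.0242, -0.0161, 1],
    [0.115, -0.662, -0.398, -0.0055, -0.0242, -0.0161, 1],
  ],
)

```text
clock: 11.45
tcp_pos: [0.4489, 0.0016, 0.2795]
orientation: [3.042, 0.783, -0.007]
contact_force: [0.2, 0.6, -1.0]
grip_width: 0.0856
gripper_force: 0.0
```

apply_moves(
  moves=[
    [0, 0, -0.346, 0.0135, -0.0311, 0.0038, 1],
    [0, 0, -0.346, 0.0135, -0.0311, 0.0038, 1],
    [0, 0, -0.346, 0.0135, -0.0311, 0.0038, 1],
    [0, 0, -0.346, 0.0135, -0.0311, 0.0038, 1],
    [0, 0, -0.346, 0.0135, -0.0311, 0.0038, 1],
    [0, 0, -0.346, 0.0135, -0.0311, 0.0038, 1],
    [0, 0, -0.346, 0.0135, -0.0311, 0.0038, 1],
    [0, 0, -0.346, 0.0135, -0.0311, 0.0038, 1],
  ],
)

```text
clock: 12.12
tcp_pos: [0.3905, 0.2663, 0.2479]
orientation: [-2.897, -1.213, 0.001]
contact_force: [1.2, -0.0, -0.2]
grip_width: 0.0851
gripper_force: 0.0
```

```bash
python3 - <<'E'
from h import *
for _ in range(2): grab_frame("top")
state(); v=wlook("box",.13,[.391,.263,.785],"w_L1")
plan(([v[0],v[1],.006],down(v[2]),8))
# check L2 in bed from saved picture
z=np.array([.5227,.0849,-.8483]); R=bedR(.1597)@np.diag([1.,-1,-1])
C=cam("wrist",dict(tcp_pos=np.array([.585,-.1613,.1748]),orientation=Ro.from_matrix(R).as_rotvec()))
im=cv2.imread("pics/chk_w.png"); 
h=cv2.cvtColor(im,cv2.COLOR_BGR2HSV).astype(int); red=((h[...,0]<5)|(h[...,0]>173))&(h[...,1]>185)&(h[...,2]>110)
for lo,hi in((100,150),(280,320)):
    p=np.argwhere(red[lo:hi,230:330])+[lo,230]; print("red rows",np.percentile(p[:,0],[2,98]),"cols",np.percentile(p[:,1],[2,98]))
for x in(.065,.069,.073):
    o=np.array(BED["L"][0]); P=np.array([[x+s*.065,-.037,.036] for s in(-1,1)]+[[0,-.037,0],[.14,-.037,0],[-.005,-.037,.02]]); print(x,proj(P@bedR(.161).T+o,C).tolist())
E
```

```text
t 12.2167 tcp [0.3873 0.2708 0.2486] psi 0.8037860725037098 tilt [-0.0019  0.0037 -1.    ] F [ 0.2935 -0.6956 -0.3772] w 0.08545314673631657 gf 0.0 q [ 0.3576  0.3917 -1.3234  1.9447  0.4175  1.1297 -1.8998]
w_L1 fit [0.3898 0.2611 0.754 ] cost 0.09082335395008115
8 rows: [-0.003, 0.0, 0.054] [-0.0005, 0.0007, 0.0303] OK
red rows [123. 134.] cols [254.   302.62]
red rows [293. 298.] cols [257. 300.]
0.065 [[281.1979496351913, 298.1928832060022], [280.99461531298493, 118.751022311965], [281.04266755893747, 276.87824998603236], [280.8277003200154, 103.49735183684467], [281.13109252646854, 293.7966613564782]]
0.069 [[281.192480842942, 293.36669229339446], [280.98739616817926, 112.38015110857417], [281.04266755893747, 276.87824998603236], [280.8277003200154, 103.49735183684467], [281.13109252646854, 293.7966613564782]]
0.073 [[281.1869681617473, 288.50176953300553], [280.980110398582, 105.95048374892862], [281.04266755893747, 276.87824998603236], [280.8277003200154, 103.49735183684467], [281.13109252646854, 293.7966613564782]]
```

L1 fits well (cost 0.09), so I'll grasp it.

apply_moves(
  moves=[
    [0, 0, 0.054, -0.0005, 0.0007, 0.034, 1],
    [0, 0, 0.054, -0.0005, 0.0007, 0.034, 1],
    [0, 0, 0.054, -0.0005, 0.0007, 0.034, 1],
    [0, 0, 0.054, -0.0005, 0.0007, 0.034, 1],
    [0, 0, 0.054, -0.0005, 0.0007, 0.034, 1],
    [0, 0, 0.054, -0.0005, 0.0007, 0.034, 1],
    [0, 0, 0.054, -0.0005, 0.0007, 0.014, 1],
    [0, 0, 0.054, -0.0005, 0.0007, 0.014, 1],
  ],
)

```text
clock: 12.93
tcp_pos: [0.3913, 0.256, 0.0143]
orientation: [2.926, 1.143, -0.006]
contact_force: [-0.2, 0.0, -0.1]
grip_width: 0.0854
gripper_force: 0.0
```

```bash
python3 - <<'E'
from h import *
grab_frame("top"); state(); plan(([.3898,.2611,.006],down(.754),2))
E
```

```text
t 12.9833 tcp [0.3906 0.2552 0.0129] psi 0.7440306204425813 tilt [-0.0054 -0.0027 -1.    ] F [-0.9139 -0.353  -1.4831] w 0.08552316904620849 gf 0.0 q [ 0.0318  0.6896 -0.9293  2.1457  0.8507  0.7424 -2.2985]
2 rows: [-0.008, 0.028, -0.048] [0.0017, -0.0025, 0.0034] OK
```

apply_moves(
  moves=[
    [-0.008, 0.028, -0.048, 0.0017, -0.0025, 0.0034, 1],
    [-0.008, 0.028, -0.048, 0.0017, -0.0025, 0.0034, 1],
    [0, 0, 0, 0, 0, 0, 1],
    [0, 0, 0, 0, 0, 0, -1],
    [0, 0, 0, 0, 0, 0, -1],
    [0, 0, 0, 0, 0, 0, -1],
    [0, 0, 0, 0, 0, 0, -1],
    [0, 0, 0, 0, 0, 0, -1],
  ],
)

```text
clock: 13.65
tcp_pos: [0.3908, 0.2641, 0.0105]
orientation: [-2.918, -1.16, -0.009]
contact_force: [0.1, -0.6, 6.3]
grip_width: 0.0349
gripper_force: 70.3
```

```bash
python3 - <<'E'
from h import *
o=state(); p=o["tcp_pos"]; R=Ro.from_rotvec(o["orientation"]).as_matrix()
print("blank in tool x,y:",(R.T@(np.array([.3898,.2611,p[2]])-p))[:2])
a=bp("L",.067,.037,.12)
plan((p+[0,0,.2],down(.75),8),([.50,.08,.26],down(.45),8),(*a,8),(*bp("L",.067,.037,.03),8))
E
```

```text
t 13.65 tcp [0.3908 0.2641 0.0105] psi 0.7567410073496043 tilt [ 0.0046  0.0035 -1.    ] F [ 0.098  -0.6329  6.2621] w 0.03489848573691488 gf 70.34876346588135 q [ 0.0116  0.6943 -0.9241  2.1438  0.8697  0.733  -2.3151]
blank in tool x,y: [-0.0028  0.0015]
8 rows: [0.001, -0.007, 0.008] [0.0001, 0.0, -0.025] OK
8 rows: [0.0, 0.0, 0.358] [-0.0022, 0.0268, -0.0062] OK
8 rows: [-0.096, 0.662, 0.336] [-0.0, 0.0228, 0.0135] OK
8 rows: [0.0, 0.0, 0.0] [0.0, 0.0, 0.0112] OK
```

apply_moves(
  moves=[
    [0, 0, 0, 0, 0, -0.01, -1],
    [0, 0, 0, 0, 0, -0.02, -1],
    [0, 0, 0, 0, 0, -0.03, -1],
    [0, 0, 0, 0, 0, -0.03, -1],
    [0, 0, 0, 0, 0, -0.03, -1],
    [0, 0, 0, 0, 0, -0.03, -1],
    [0, 0, 0, 0, 0, -0.03, -1],
    [0, 0, 0, 0, 0, -0.02, -1],
  ],
)

```text
clock: 14.32
tcp_pos: [0.3895, 0.264, 0.2129]
orientation: [-2.917, -1.161, -0.01]
contact_force: [1.0, 1.0, -1.2]
grip_width: 0.0344
gripper_force: 69.8
```

apply_moves(
  moves=[
    [0, 0, 0.358, -0.0022, 0.0268, -0.0062, -1],
    [0, 0, 0.358, -0.0022, 0.0268, -0.0062, -1],
    [0, 0, 0.358, -0.0022, 0.0268, -0.0062, -1],
    [0, 0, 0.358, -0.0022, 0.0268, -0.0062, -1],
    [0, 0, 0.358, -0.0022, 0.0268, -0.0062, -1],
    [0, 0, 0.358, -0.0022, 0.0268, -0.0062, -1],
    [0, 0, 0.358, -0.0022, 0.0268, -0.0062, -1],
    [0, 0, 0.358, -0.0022, 0.0268, -0.0062, -1],
  ],
)

```text
clock: 14.98
tcp_pos: [0.5003, 0.0786, 0.26]
orientation: [-3.058, -0.709, -0.006]
contact_force: [0.5, -0.3, -1.1]
grip_width: 0.0347
gripper_force: 69.8
```

```bash
python3 - <<'E'
from h import *
o=state()
plan((*bp("L",.071,.037,.12),8),(*bp("L",.071,.037,.04),8))
E
```

```text
t 14.9833 tcp [0.5003 0.0786 0.26  ] psi 0.4558088027071776 tilt [ 0.0034  0.0035 -1.    ] F [ 0.5248 -0.3012 -1.1368] w 0.03474412895507812 gf 69.83673691749573 q [ 0.6945  0.3914 -1.1977  1.8656  0.3975  1.1527 -1.7578]
8 rows: [-0.101, 0.657, 0.342] [0.0004, 0.0227, 0.0133] OK
8 rows: [0.0, 0.0, 0.0] [0.0, -0.0, 0.01] OK
```

apply_moves(
  moves=[
    [-0.101, 0.657, 0.342, 0.0004, 0.0227, 0.0133, -1],
    [-0.101, 0.657, 0.342, 0.0004, 0.0227, 0.0133, -1],
    [-0.101, 0.657, 0.342, 0.0004, 0.0227, 0.0133, -1],
    [-0.101, 0.657, 0.342, 0.0004, 0.0227, 0.0133, -1],
    [-0.101, 0.657, 0.342, 0.0004, 0.0227, 0.0133, -1],
    [-0.101, 0.657, 0.342, 0.0004, 0.0227, 0.0133, -1],
    [-0.101, 0.657, 0.342, 0.0004, 0.0227, 0.0133, -1],
    [-0.101, 0.657, 0.342, 0.0004, 0.0227, 0.0133, -1],
  ],
)

```text
clock: 15.65
tcp_pos: [0.5863, -0.0862, 0.1605]
orientation: [-2.966, -0.237, -0.856]
contact_force: [1.2, -0.9, -1.1]
grip_width: 0.035
gripper_force: 69.8
```

```bash
python3 - <<'E'
from h import *
grab_frame("top"); o=state(); inbed("L")
plan((*bp("L",.071,.037,.04),8),(*bp("L",.071,.037,.013),8))
E
```

```text
t 15.7 tcp [ 0.5839 -0.0932  0.1564] psi 0.14787269640271558 tilt [ 0.5242  0.0796 -0.8479] F [-1.1647 -3.6322 -4.1377] w 0.03468881393626182 gf 69.87940549850464 q [ 0.8715  0.3791 -0.8533  2.1887  0.7447  0.1968 -1.9858]
tcp in bed [0.0657 0.0305 0.1174] rot err [-0.0055  0.0003  0.0111]
8 rows: [0.007, -0.0, -0.013] [0.0007, -0.0008, 0.0097] OK
8 rows: [0.0, 0.0, 0.0] [-0.0, -0.0, 0.0034] OK
```

apply_moves(
  moves=[
    [0, 0, 0, 0, 0, 0, -1],
    [0, 0, 0, 0, 0, 0.01, -1],
    [0, 0, 0, 0, 0, 0.015, -1],
    [0, 0, 0, 0, 0, 0.015, -1],
    [0, 0, 0, 0, 0, 0.015, -1],
    [0, 0, 0, 0, 0, 0.01, -1],
    [0, 0, 0, 0, 0, 0, -1],
    [0, 0, 0, 0, 0, 0, -1],
  ],
)

```text
clock: 16.37
tcp_pos: [0.6211, -0.0778, 0.106]
orientation: [-2.967, -0.244, -0.852]
contact_force: [-0.1, -0.2, -0.7]
grip_width: 0.035
gripper_force: 69.9
```

```bash
python3 - <<'E'
from h import *
o=state(); inbed("L"); print(o["qvel"])
plan((*bp("L",.071,.037,.03),4),(*bp("L",.071,.037,.013),6))
E
```

```text
t 16.3667 tcp [ 0.6211 -0.0778  0.106 ] psi 0.16419315819040456 tilt [ 0.5236  0.0867 -0.8476] F [-0.1052 -0.2072 -0.7173] w 0.034974816240196535 gf 69.9334967136383 q [ 0.6971  0.4993 -0.724   2.1532  1.314   0.1749 -2.5408]
tcp in bed [0.0722 0.0397 0.054 ] rot err [ 0.0016  0.0009 -0.0027]
[ 0.0145 -0.0194  0.0034  0.0049 -0.0163 -0.01    0.0081]
4 rows: [-0.004, -0.002, 0.006] [-0.0003, 0.0007, 0.006] OK
6 rows: [0.0, 0.0, 0.0] [-0.0, 0.0, 0.0028] OK
```

apply_moves(
  moves=[
    [-0.004, 0, 0.006, -0.0003, 0.0007, 0.008, -1],
    [-0.004, 0, 0.006, -0.0003, 0.0007, 0.008, -1],
    [-0.004, 0, 0.006, -0.0003, 0.0007, 0.008, -1],
    [-0.004, 0, 0.006, -0.0003, 0.0007, 0.007, -1],
    [0, 0, 0, 0, 0, 0.005, -1],
    [0, 0, 0, 0, 0, 0.003, -1],
    [0, 0, 0, 0, 0, 0, -1],
    [0, 0, 0, 0, 0, 0, -1],
  ],
)

```text
clock: 17.03
tcp_pos: [0.6406, -0.0788, 0.0724]
orientation: [-2.969, -0.237, -0.853]
contact_force: [0.5, -1.1, -0.9]
grip_width: 0.035
gripper_force: 69.9
```

```bash
python3 - <<'E'
from h import *
o=state(); inbed("L")
E
```

```text
t 17.0333 tcp [ 0.6406 -0.0788  0.0724] psi 0.159178669243908 tilt [ 0.5243  0.0838 -0.8474] F [ 0.4651 -1.1194 -0.9366] w 0.03502130078461664 gf 69.93346810340881 q [ 0.6641  0.589  -0.7031  2.1246  1.6355  0.2036 -2.8367]
tcp in bed [0.0706 0.0355 0.0153] rot err [-0.0013  0.0012  0.0015]
```

apply_moves(
  moves=[
    [0, 0, 0, 0, 0, 0.001, -1],
    [0, 0, 0, 0, 0, 0.001, -1],
    [0, 0, 0, 0, 0, 0.001, -1],
    [0, 0, 0, 0, 0, 0.001, -1],
    [0, 0, 0, 0, 0, 0, -1],
    [0, 0, 0, 0, 0, 0, -1],
    [0, 0, 0, 0, 0, 0, -1],
    [0, 0, 0, 0, 0, 0, -1],
  ],
)

```text
clock: 17.7
tcp_pos: [0.6422, -0.0787, 0.0691]
orientation: [-2.97, -0.237, -0.853]
contact_force: [-11.9, -2.1, 14.5]
grip_width: 0.0352
gripper_force: 72.3
```

apply_moves(
  moves=[
    [0, 0, 0, 0, 0, -0.0005, -1],
    [0, 0, 0, 0, 0, 0, -1],
    [0, 0, 0, 0, 0, 0, -0.05],
    [0, 0, 0, 0, 0, 0, 0.1],
    [0, 0, 0, 0, 0, 0, 0.35],
    [0, 0, 0, 0, 0, 0, 0.35],
    [0, 0, 0, 0, 0, 0, 0.35],
    [0, 0, 0, 0, 0, 0, 0.35],
  ],
)

```text
clock: 18.37
tcp_pos: [0.6424, -0.0785, 0.0685]
orientation: [-2.969, -0.237, -0.852]
contact_force: [-0.9, -0.5, -0.1]
grip_width: 0.0574
gripper_force: 0.0
```

apply_moves(
  moves=[
    [0, 0, 0, 0, 0, -0.005, 0.35],
    [0, 0, 0, 0, 0, -0.01, 0.35],
    [0, 0, 0, 0, 0, -0.015, 0.35],
    [0, 0, 0, 0, 0, -0.02, 0.35],
    [0, 0, 0, 0, 0, -0.02, 0.35],
    [0, 0, 0, 0, 0, -0.02, 0.35],
    [0, 0, 0, 0, 0, -0.02, 0.5],
    [0, 0, 0, 0, 0, -0.02, 1],
  ],
)

```text
clock: 19.03
tcp_pos: [0.5736, -0.0893, 0.1795]
orientation: [-2.969, -0.238, -0.851]
contact_force: [0.3, 0.7, -0.4]
grip_width: 0.0744
gripper_force: 0.0
```

```bash
python3 - <<'E'
from h import *
o=state(); im2=grab_frame("wrist"); cv2.imwrite("pics/chk2_w.png",im2); np.save("chk2",[o["tcp_pos"],o["orientation"]])
plan(([.43,.0,.26],down(.76),8),([.43,.0,.26],down(.76),16))
E
```

```text
t 19.0333 tcp [ 0.5736 -0.0893  0.1795] psi 0.1600847312109879 tilt [ 0.5231  0.0839 -0.8481] F [ 0.3246  0.6983 -0.4283] w 0.07442006399883896 gf 0.0 q [ 1.1191  0.428  -1.1561  2.1816  0.8853  0.3221 -2.0877]
8 rows: [0.204, -0.647, -0.699] [-0.0082, -0.0174, -0.0137] OK
16 rows: [0.0, 0.0, 0.0] [0.0, -0.0, -0.0] OK
```

View pics/chk2_w.png

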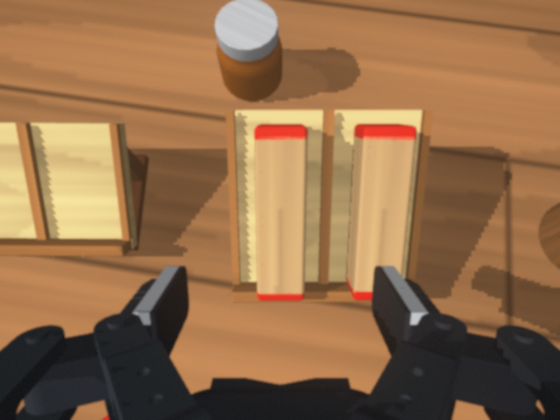

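Both long blanks lie straight, centred and at the lip, at columns 280 and 380. For the short rack joint 7 would run near its limit, so I'll place those half-turned. Next is S2.

apply_moves(
  moves=[
    [0.204, -0.647, -0.699, -0.0082, -0.0174, -0.0137, 1],
    [0.204, -0.647, -0.699, -0.0082, -0.0174, -0.0137, 1],
    [0.204, -0.647, -0.699, -0.0082, -0.0174, -0.0137, 1],
    [0.204, -0.647, -0.699, -0.0082, -0.0174, -0.0137, 1],
    [0.204, -0.647, -0.699, -0.0082, -0.0174, -0.0137, 1],
    [0.204, -0.647, -0.699, -0.0082, -0.0174, -0.0137, 1],
    [0.204, -0.647, -0.699, -0.0082, -0.0174, -0.0137, 1],
    [0.204, -0.647, -0.699, -0.0082, -0.0174, -0.0137, 1],
  ],
)

```text
clock: 19.75
tcp_pos: [0.4298, 0.0015, 0.2586]
orientation: [-2.913, -1.171, 0.006]
contact_force: [1.1, 0.0, 0.2]
grip_width: 0.0856
gripper_force: 0.0
```

```bash
python3 - <<'E'
from h import *
for _ in range(5): grab_frame("top")
state(); v=wlook("box",.09,[.43,.0018,.77],"w_S2")
plan(([v[0],v[1],.02],down(v[2]),8),([v[0],v[1],.006],down(v[2]),2))
E
```

```text
t 20.0 tcp [0.4308 0.0005 0.2572] psi 0.7591392779560007 tilt [-0.0006  0.002  -1.    ] F [ 0.09   -0.5756  0.0999] w 0.08529336368991056 gf 0.0 q [ 1.0928  0.2695 -1.3799  2.0141  0.2964  1.0935 -1.2312]
w_S2 fit [0.4267 0.0002 0.7655] cost 0.12540745111603963
8 rows: [-0.003, -0.001, -0.008] [-0.0004, -0.0003, 0.0296] OK
2 rows: [0.0, 0.0, 0.0] [0.0, -0.0, 0.007] OK
```

apply_moves(
  moves=[
    [0, 0, -0.008, -0.0004, -0.0003, 0.034, 1],
    [0, 0, -0.008, -0.0004, -0.0003, 0.034, 1],
    [0, 0, -0.008, -0.0004, -0.0003, 0.034, 1],
    [0, 0, -0.008, -0.0004, -0.0003, 0.034, 1],
    [0, 0, -0.008, -0.0004, -0.0003, 0.034, 1],
    [0, 0, -0.008, -0.0004, -0.0003, 0.034, 1],
    [0, 0, -0.008, -0.0004, -0.0003, 0.018, 1],
    [0, 0, -0.008, -0.0004, -0.0003, 0.014, 1],
  ],
)

```text
clock: 20.72
tcp_pos: [0.4242, 0.0008, 0.0187]
orientation: [-2.908, -1.173, 0.007]
contact_force: [-0.0, 0.2, -0.3]
grip_width: 0.0851
gripper_force: 0.0
```

```bash
python3 - <<'E'
from h import *
for _ in range(3): grab_frame("top")
state(); plan(([.4267,.0002,.006],down(.7655),2))
E
```

```text
t 20.8667 tcp [0.4251 0.0011 0.0206] psi 0.7672186989176524 tilt [-0.0047  0.0034 -1.    ] F [0.5495 0.9532 0.3123] w 0.0851848373295711 gf 0.0 q [ 0.6233  0.6183 -0.9316  2.2365  0.8187  0.6839 -1.7055]
2 rows: [-0.027, 0.005, 0.008] [0.0003, 0.0009, 0.0073] OK
```

apply_moves(
  moves=[
    [-0.027, 0.005, 0.008, 0.0003, 0.0009, 0.0073, 1],
    [-0.027, 0.005, 0.008, 0.0003, 0.0009, 0.0073, 1],
    [0, 0, 0, 0, 0, 0, 1],
    [0, 0, 0, 0, 0, 0, -1],
    [0, 0, 0, 0, 0, 0, -1],
    [0, 0, 0, 0, 0, 0, -1],
    [0, 0, 0, 0, 0, 0, -1],
    [0, 0, 0, 0, 0, 0, -1],
  ],
)

```text
clock: 21.53
tcp_pos: [0.4284, 0.0004, 0.0079]
orientation: [2.911, 1.173, 0.005]
contact_force: [-1.3, -2.3, 6.9]
grip_width: 0.035
gripper_force: 70.0
```

```bash
python3 - <<'E'
from h import *
o=state(); p=o["tcp_pos"]; R=Ro.from_rotvec(o["orientation"]).as_matrix()
print("blank in tool x,y:",(R.T@(np.array([.4267,.0002,p[2]])-p))[:2])
a1=.766;a2=.156+np.pi
plan((p+[0,0,.2],down(a1),8),([.47,.04,.25],down(a1+(a2-a1)/3),8),([.52,.08,.28],down(a1+(a2-a1)*2/3),8),([.55,.10,.28],down(a2),8))
E
```

```text
t 21.5333 tcp [0.4284 0.0004 0.0079] psi 0.7662782201772169 tilt [ 0.0042 -0.0016 -1.    ] F [-1.2992 -2.321   6.8821] w 0.03498538454537521 gf 69.95388507843018 q [ 0.5927  0.6364 -0.8967  2.2405  0.8664  0.6588 -1.7479]
blank in tool x,y: [-0.0014 -0.0011]
8 rows: [0.005, -0.002, 0.0] [0.0, 0.0001, -0.025] OK
8 rows: [0.0, 0.0, -1.007] [0.0069, 0.0027, -0.0053] TOO FAST
8 rows: [0.0, 0.0, -1.007] [0.0022, 0.008, -0.0038] TOO FAST
8 rows: [0.0, 0.0, -1.007] [-0.0029, 0.0037, -0.0] TOO FAST
```

apply_moves(
  moves=[
    [0, 0, 0, 0, 0, -0.01, -1],
    [0, 0, 0, 0, 0, -0.02, -1],
    [0, 0, 0, 0, 0, -0.03, -1],
    [0, 0, 0, 0, 0, -0.03, -1],
    [0, 0, 0, 0, 0, -0.03, -1],
    [0, 0, 0, 0, 0, -0.03, -1],
    [0, 0, 0, 0, 0, -0.03, -1],
    [0, 0, 0, 0, 0, -0.02, -1],
  ],
)

```text
clock: 22.2
tcp_pos: [0.4279, 0.0011, 0.2097]
orientation: [2.91, 1.174, 0.007]
contact_force: [1.2, -0.1, -0.5]
grip_width: 0.0347
gripper_force: 69.8
```

apply_moves(
  moves=[
    [0, 0, -1, 0.0069, 0.0027, -0.0053, -1],
    [0, 0, -1, 0.0069, 0.0027, -0.0053, -1],
    [0, 0, -1, 0.0069, 0.0027, -0.0053, -1],
    [0, 0, -1, 0.0069, 0.0027, -0.0053, -1],
    [0, 0, -1, 0.0069, 0.0027, -0.0053, -1],
    [0, 0, -1, 0.0069, 0.0027, -0.0053, -1],
    [0, 0, -1, 0.0069, 0.0027, -0.0053, -1],
    [0, 0, -1, 0.0069, 0.0027, -0.0053, -1],
  ],
)

```text
clock: 22.87
tcp_pos: [0.4689, 0.0405, 0.25]
orientation: [2.176, 2.261, 0.002]
contact_force: [0.5, -0.1, 0.3]
grip_width: 0.0349
gripper_force: 69.7
```

apply_moves(
  moves=[
    [0, 0, -1, 0.0022, 0.008, -0.0038, -1],
    [0, 0, -1, 0.0022, 0.008, -0.0038, -1],
    [0, 0, -1, 0.0022, 0.008, -0.0038, -1],
    [0, 0, -1, 0.0022, 0.008, -0.0038, -1],
    [0, 0, -1, 0.0022, 0.008, -0.0038, -1],
    [0, 0, -1, 0.0022, 0.008, -0.0038, -1],
    [0, 0, -1, 0.0022, 0.008, -0.0038, -1],
    [0, 0, -1, 0.0022, 0.008, -0.0038, -1],
  ],
)

```text
clock: 23.53
tcp_pos: [0.5196, 0.0804, 0.2804]
orientation: [1.068, 2.951, -0.001]
contact_force: [0.4, -0.8, -0.8]
grip_width: 0.0351
gripper_force: 69.7
```

apply_moves(
  moves=[
    [0, 0, -1, -0.0029, 0.0037, 0, -1],
    [0, 0, -1, -0.0029, 0.0037, 0, -1],
    [0, 0, -1, -0.0029, 0.0037, 0, -1],
    [0, 0, -1, -0.0029, 0.0037, 0, -1],
    [0, 0, -1, -0.0029, 0.0037, 0, -1],
    [0, 0, -1, -0.0029, 0.0037, 0, -1],
    [0, 0, -1, -0.0029, 0.0037, 0, -1],
    [0, 0, -1, -0.0029, 0.0037, 0, -1],
  ],
)

```text
clock: 24.2
tcp_pos: [0.5502, 0.1, 0.2802]
orientation: [-0.224, 3.131, -0.003]
contact_force: [0.1, -0.4, -0.4]
grip_width: 0.035
gripper_force: 69.7
```

```bash
cat >> h.py <<'E'
def bpf(b,x,y,z):
    p,R=bp(b,x,y,z); return p,R@np.diag([-1.,-1,1])
def inbedf(b):
    o=telemetry.get_obs(); R=bedR(BED[b][1]); print("tcp in bed",R.T@(o["tcp_pos"]-BED[b][0]),"rot err",Ro.from_matrix((R@np.diag([-1.,1,-1])).T@Ro.from_rotvec(o["orientation"]).as_matrix()).as_rotvec())
E
python3 - <<'E'
from h import *
for _ in range(3): grab_frame("top")
o=state(); plan((*bpf("S",.0475,-.037,.12),8),(*bpf("S",.0475,-.037,.05),8))
E
```

```text
t 24.35 tcp [0.5499 0.1003 0.2803] psi -3.0055632740561893 tilt [ 0.0028 -0.0011 -1.    ] F [-0.559  -0.3386 -1.5084] w 0.035133333622569304 gf 69.68585014343262 q [ 0.6811  0.6125 -1.3946  1.7221  0.6224  1.3449  0.8731]
8 rows: [-0.008, -0.663, -0.023] [0.001, -0.0025, 0.0169] OK
8 rows: [0.0, 0.0, 0.0] [-0.0, -0.0, 0.0087] OK
```

apply_moves(
  moves=[
    [-0.008, -0.663, -0.023, 0.001, -0.0025, 0.0169, -1],
    [-0.008, -0.663, -0.023, 0.001, -0.0025, 0.0169, -1],
    [-0.008, -0.663, -0.023, 0.001, -0.0025, 0.0169, -1],
    [-0.008, -0.663, -0.023, 0.001, -0.0025, 0.0169, -1],
    [-0.008, -0.663, -0.023, 0.001, -0.0025, 0.0169, -1],
    [-0.008, -0.663, -0.023, 0.001, -0.0025, 0.0169, -1],
    [-0.008, -0.663, -0.023, 0.001, -0.0025, 0.0169, -1],
    [-0.008, -0.663, -0.023, 0.001, -0.0025, 0.0169, -1],
  ],
)

```text
clock: 25.02
tcp_pos: [0.5752, 0.0825, 0.1515]
orientation: [-0.198, 2.591, 0.054]
contact_force: [1.8, -0.2, -0.4]
grip_width: 0.0352
gripper_force: 69.7
```

apply_moves(
  moves=[
    [0, 0, 0, 0, 0, 0, -1],
    [0, 0, 0, 0, 0, 0.01, -1],
    [0, 0, 0, 0, 0, 0.015, -1],
    [0, 0, 0, 0, 0, 0.015, -1],
    [0, 0, 0, 0, 0, 0.015, -1],
    [0, 0, 0, 0, 0, 0.01, -1],
    [0, 0, 0, 0, 0, 0, -1],
    [0, 0, 0, 0, 0, 0, -1],
  ],
)

```text
clock: 25.68
tcp_pos: [0.6105, 0.0888, 0.0976]
orientation: [-0.199, 2.592, 0.053]
contact_force: [0.3, 1.0, -0.1]
grip_width: 0.035
gripper_force: 69.8
```

```bash
python3 - <<'E'
from h import *
o=state(); inbedf("S"); plan((*bpf("S",.0475,-.037,.03),4),(*bpf("S",.0475,-.037,.0105),6))
E
```

```text
t 25.6833 tcp [0.6105 0.0888 0.0976] psi -2.987451111465516 tilt [ 0.5106  0.0774 -0.8563] F [ 0.2682  0.9634 -0.096 ] w 0.03500080584203173 gf 69.79990839958191 q [ 0.5353  0.6067 -1.0045  2.1755  1.5994  0.5397  0.0632]
tcp in bed [ 0.0488 -0.0379  0.0587] rot err [0.0029 0.0158 0.0016]
4 rows: [-0.007, -0.038, -0.004] [0.0002, 0.0002, 0.0072] OK
6 rows: [0.0, 0.0, 0.0] [0.0, 0.0, 0.0032] OK
```

apply_moves(
  moves=[
    [-0.007, -0.038, -0.004, 0.0002, 0.0002, 0.008, -1],
    [-0.007, -0.038, -0.004, 0.0002, 0.0002, 0.008, -1],
    [-0.007, -0.038, -0.004, 0.0002, 0.0002, 0.008, -1],
    [-0.007, -0.038, -0.004, 0.0002, 0.0002, 0.008, -1],
    [0, 0, 0, 0, 0, 0.006, -1],
    [0, 0, 0, 0, 0, 0.005, -1],
    [0, 0, 0, 0, 0, 0.002, -1],
    [0, 0, 0, 0, 0, 0, -1],
  ],
)

```text
clock: 26.35
tcp_pos: [0.633, 0.0928, 0.0586]
orientation: [-0.203, 2.575, 0.057]
contact_force: [-0.0, 0.3, 0.4]
grip_width: 0.035
gripper_force: 69.8
```

```bash
python3 - <<'E'
from h import *
o=state(); inbedf("S"); plan((*bpf("S",.0475,-.037,.0105),2))
E
```

```text
t 26.35 tcp [0.633  0.0928 0.0586] psi -2.983585543734806 tilt [ 0.5244  0.0822 -0.8475] F [-0.0283  0.2529  0.3836] w 0.03504793726329759 gf 69.78621482849121 q [ 0.4945  0.7173 -0.9662  2.1507  1.7826  0.5824 -0.0586]
tcp in bed [ 0.0474 -0.0375  0.0135] rot err [ 0.0003 -0.001  -0.0017]
2 rows: [-0.001, 0.005, 0.008] [-0.0, 0.0002, 0.0015] OK
```

apply_moves(
  moves=[
    [0, 0, 0, 0, 0, 0.001, -1],
    [0, 0, 0, 0, 0, 0.001, -1],
    [0, 0, 0, 0, 0, 0.001, -1],
    [0, 0, 0, 0, 0, 0.001, -1],
    [0, 0, 0, 0, 0, 0, -1],
    [0, 0, 0, 0, 0, 0, -1],
    [0, 0, 0, 0, 0, 0, -1],
    [0, 0, 0, 0, 0, 0, -1],
  ],
)

```text
clock: 27.02
tcp_pos: [0.635, 0.0932, 0.0554]
orientation: [-0.204, 2.574, 0.056]
contact_force: [-3.1, -1.2, 5.7]
grip_width: 0.0347
gripper_force: 70.4
```

Light contact. Releasing.

apply_moves(
  moves=[
    [0, 0, 0, 0, 0, 0, -1],
    [0, 0, 0, 0, 0, 0, -0.1],
    [0, 0, 0, 0, 0, 0, 0],
    [0, 0, 0, 0, 0, 0, 0.1],
    [0, 0, 0, 0, 0, 0, 0.35],
    [0, 0, 0, 0, 0, 0, 0.35],
    [0, 0, 0, 0, 0, 0, 0.35],
    [0, 0, 0, 0, 0, 0, 0.35],
  ],
)

```text
clock: 27.68
tcp_pos: [0.6349, 0.0932, 0.0551]
orientation: [-0.204, 2.575, 0.057]
contact_force: [-0.2, 0.7, 0.3]
grip_width: 0.0579
gripper_force: 0.0
```

apply_moves(
  moves=[
    [0, 0, 0, 0, 0, -0.005, 0.35],
    [0, 0, 0, 0, 0, -0.01, 0.35],
    [0, 0, 0, 0, 0, -0.015, 0.35],
    [0, 0, 0, 0, 0, -0.02, 0.35],
    [0, 0, 0, 0, 0, -0.02, 0.35],
    [0, 0, 0, 0, 0, -0.02, 0.35],
    [0, 0, 0, 0, 0, -0.02, 0.5],
    [0, 0, 0, 0, 0, -0.02, 1],
  ],
)

```text
clock: 28.35
tcp_pos: [0.5658, 0.0828, 0.1661]
orientation: [-0.205, 2.575, 0.056]
contact_force: [-1.2, -0.2, 0.5]
grip_width: 0.0744
gripper_force: 0.0
```

```bash
python3 - <<'E'
from h import *
o=state(); im2=grab_frame("wrist"); cv2.imwrite("pics/chk3_w.png",im2); np.save("chk3",[o["tcp_pos"],o["orientation"]])
plan(([.586,.393,.25],down(-.28+np.pi),8),([.586,.393,.25],down(-.28+np.pi),16))
E
```

```text
t 28.35 tcp [0.5658 0.0828 0.1661] psi -2.9818230190497315 tilt [ 0.5247  0.0823 -0.8473] F [-1.1882 -0.2378  0.4789] w 0.0743769264852489 gf 0.0 q [ 0.6703  0.3962 -1.112   2.2374  1.3175  0.4466  0.266 ]
8 rows: [0.143, 0.661, 0.513] [-0.0043, 0.0395, -0.0087] OK
16 rows: [0.0, 0.0, 0.0] [-0.0, 0.0, -0.0] OK
```

View pics/chk3_w.png

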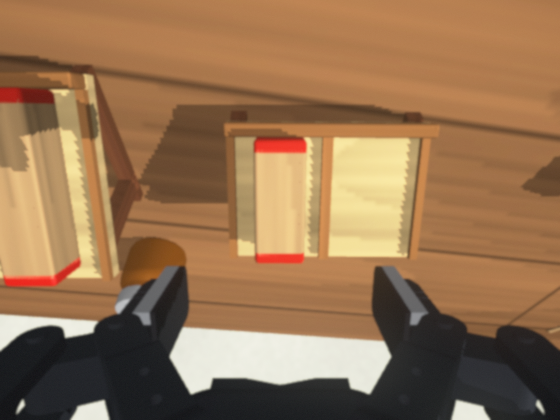

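S2 sits straight and centred in its lane, near the lip, at (280,200). That was the last of the 10 pictures, so checks from here are numeric only. Next is S1.

```bash
python3 - <<'E'
from h import *
plan(([.55,.25,.27],down(3.0),8),([.586,.393,.25],down(-.28+np.pi),8))
p,w=np.load("chk3.npy"); C=cam("wrist",dict(tcp_pos=p,orientation=w)); im=cv2.imread("pics/chk3_w.png")
h=cv2.cvtColor(im,cv2.COLOR_BGR2HSV).astype(int); red=((h[...,0]<5)|(h[...,0]>173))&(h[...,1]>185)&(h[...,2]>110)
for lo,hi in((120,170),(240,280)):
    q=np.argwhere(red[lo:hi,235:325])+[lo,235]; print("red rows",q[:,0].min(),q[:,0].max(),"cols",q[:,1].min(),q[:,1].max())
R=bedR(.156);o=np.array(BED["S"][0])
for x in(.045,.049,.053): print(x,proj(np.array([[x-.045,-.037,.036],[x+.045,-.037,.036],[x+.045,-.037,0.]])@R.T+o,C)[:,1])
print("lip in/top-in/top-out, floor end",proj(np.array([[0,.037,0],[0,.037,.02],[-.01,.037,.02],[.098,.037,0]])@R.T+o,C)[:,1])
g=im[115:270,380].astype(int); print(g[:30:1].tolist()); print(g[130:].tolist())
E
```

```text
8 rows: [0.097, 0.667, 0.352] [-0.0026, 0.0213, -0.0124] OK
8 rows: [0.0, 0.0, 0.165] [-0.0008, 0.0184, 0.0025] OK
red rows 138 151 cols 255 305
red rows 255 262 cols 256 302
0.045 [142.851  266.7255 248.6341]
0.049 [148.8844 271.7066 253.1145]
0.053 [154.8643 276.6475 257.5628]
lip in/top-in/top-out, floor end [138.7348 141.0087 126.5851 257.7381]
[[44, 68, 96], [49, 73, 102], [50, 76, 108], [51, 78, 110], [53, 80, 112], [54, 82, 114], [57, 85, 116], [57, 87, 119], [55, 91, 131], [62, 105, 154], [68, 119, 175], [74, 128, 189], [76, 131, 193], [76, 130, 192], [75, 129, 191], [74, 129, 191], [74, 128, 190], [74, 129, 190], [74, 129, 191], [74, 130, 191], [76, 129, 189], [77, 130, 183], [94, 147, 190], [119, 178, 216], [139, 205, 232], [147, 216, 238], [150, 219, 240], [151, 221, 241], [153, 222, 242], [153, 222, 243]]
[[156, 224, 244], [156, 224, 244], [157, 225, 245], [157, 225, 245], [157, 225, 245], [158, 226, 245], [159, 227, 246], [160, 229, 247], [161, 230, 247], [162, 230, 248], [154, 222, 244], [130, 193, 228], [99, 150, 194], [82, 126, 173], [79, 122, 170], [80, 122, 171], [81, 123, 173], [81, 125, 175], [83, 128, 179], [82, 126, 176], [75, 112, 155], [63, 88, 117], [48, 62, 80], [42, 53, 65], [40, 51, 62]]
```

apply_moves(
  moves=[
    [0.097, 0.667, 0.352, -0.0026, 0.0213, -0.0124, 1],
    [0.097, 0.667, 0.352, -0.0026, 0.0213, -0.0124, 1],
    [0.097, 0.667, 0.352, -0.0026, 0.0213, -0.0124, 1],
    [0.097, 0.667, 0.352, -0.0026, 0.0213, -0.0124, 1],
    [0.097, 0.667, 0.352, -0.0026, 0.0213, -0.0124, 1],
    [0.097, 0.667, 0.352, -0.0026, 0.0213, -0.0124, 1],
    [0.097, 0.667, 0.352, -0.0026, 0.0213, -0.0124, 1],
    [0.097, 0.667, 0.352, -0.0026, 0.0213, -0.0124, 1],
  ],
)

```text
clock: 29.07
tcp_pos: [0.5516, 0.2456, 0.2655]
orientation: [0.219, 3.124, 0.001]
contact_force: [0.4, 0.4, 0.5]
grip_width: 0.0857
gripper_force: 0.0
```

apply_moves(
  moves=[
    [0, 0, 0.165, -0.0008, 0.0184, 0.0025, 1],
    [0, 0, 0.165, -0.0008, 0.0184, 0.0025, 1],
    [0, 0, 0.165, -0.0008, 0.0184, 0.0025, 1],
    [0, 0, 0.165, -0.0008, 0.0184, 0.0025, 1],
    [0, 0, 0.165, -0.0008, 0.0184, 0.0025, 1],
    [0, 0, 0.165, -0.0008, 0.0184, 0.0025, 1],
    [0, 0, 0.165, -0.0008, 0.0184, 0.0025, 1],
    [0, 0, 0.165, -0.0008, 0.0184, 0.0025, 1],
  ],
)

```text
clock: 29.73
tcp_pos: [0.5877, 0.3882, 0.2447]
orientation: [0.433, 3.099, 0.003]
contact_force: [0.3, -0.2, 0.3]
grip_width: 0.0857
gripper_force: 0.0
```

```bash
python3 - <<'E'
from h import *
for _ in range(5): grab_frame("top")
state(); v=wlook("box",.09,[.587,.392,-.28],"w_S1")
a=v[2]+np.pi
plan(([v[0],v[1],.02],down(a),8),([v[0],v[1],.006],down(a),2))
E
```

```text
t 29.9833 tcp [0.5876 0.3868 0.2449] psi 2.864666331050242 tilt [ 0.0128 -0.0001 -0.9999] F [ 0.7286 -0.5193 -0.1998] w 0.0855580750151342 gf 0.0 q [-0.0415  0.7323 -1.0627  1.4214  0.6524  1.3527  0.1658]
w_S1 fit [ 0.5855  0.3906 -0.2154] cost 0.1236386891678774
8 rows: [0.004, 0.015, -0.074] [0.0006, 0.0004, 0.0281] OK
2 rows: [0.0, 0.0, 0.0] [-0.0, 0.0, 0.007] OK
```

apply_moves(
  moves=[
    [0.004, 0.015, -0.074, 0.0006, 0.0004, 0.034, 1],
    [0.004, 0.015, -0.074, 0.0006, 0.0004, 0.034, 1],
    [0.004, 0.015, -0.074, 0.0006, 0.0004, 0.034, 1],
    [0.004, 0.015, -0.074, 0.0006, 0.0004, 0.034, 1],
    [0.004, 0.015, -0.074, 0.0006, 0.0004, 0.034, 1],
    [0.004, 0.015, -0.074, 0.0006, 0.0004, 0.03, 1],
    [0.004, 0.015, -0.074, 0.0006, 0.0004, 0.014, 1],
    [0.004, 0.015, -0.074, 0.0006, 0.0004, 0.01, 1],
  ],
)

```text
clock: 30.7
tcp_pos: [0.5854, 0.3901, 0.0193]
orientation: [-0.337, -3.122, 0.002]
contact_force: [0.0, 0.4, 0.7]
grip_width: 0.0856
gripper_force: 0.0
```

```bash
python3 - <<'E'
from h import *
for _ in range(3): grab_frame("top")
state(); plan(([.5855,.3906,.006],down(-.2154+np.pi),2))
E
```

```text
t 30.85 tcp [0.5861 0.3921 0.0221] psi 2.9260310263388196 tilt [ 0.0004  0.0014 -1.    ] F [0.7326 0.9647 0.1514] w 0.0856092683495953 gf 0.0 q [-0.1016  0.9589 -0.9325  1.5638  0.8497  1.0645  0.0917]
2 rows: [0.007, 0.0, -0.001] [0.0001, -0.0008, 0.0081] OK
```

apply_moves(
  moves=[
    [0, 0, 0, 0, -0.0008, 0.0075, 1],
    [0, 0, 0, 0, -0.0008, 0.0075, 1],
    [0, 0, 0, 0, 0, 0, 1],
    [0, 0, 0, 0, 0, 0, -1],
    [0, 0, 0, 0, 0, 0, -1],
    [0, 0, 0, 0, 0, 0, -1],
    [0, 0, 0, 0, 0, 0, -1],
    [0, 0, 0, 0, 0, 0, -1],
  ],
)

```text
clock: 31.52
tcp_pos: [0.5857, 0.3908, 0.007]
orientation: [0.337, 3.123, 0.002]
contact_force: [-1.0, 0.3, -0.1]
grip_width: 0.0349
gripper_force: 70.5
```

```bash
python3 - <<'E'
from h import *
o=state(); p=o["tcp_pos"]; R=Ro.from_rotvec(o["orientation"]).as_matrix()
print("blank in tool x,y:",(R.T@(np.array([.5855,.3906,p[2]])-p))[:2])
plan((p+[0,0,.2],down(2.926),8),([.55,.23,.25],down(3.2),8),(*bpf("S",.0475,.037,.12),8))
E
```

```text
t 31.5167 tcp [0.5857 0.3908 0.007 ] psi 2.926564340561568 tilt [ 0.0009  0.0015 -1.    ] F [-1.0335  0.349  -0.0558] w 0.03494864961933182 gf 70.45060873031616 q [-0.1056  0.9745 -0.9206  1.5707  0.8652  1.0446  0.0829]
blank in tool x,y: [ 0.0002 -0.0003]
8 rows: [0.002, 0.001, 0.001] [-0.0, 0.0, -0.025] OK
8 rows: [0.0, 0.0, -0.327] [0.0025, -0.0205, -0.0054] OK
8 rows: [-0.033, -0.666, -0.113] [0.0021, -0.0093, 0.0126] OK
```

apply_moves(
  moves=[
    [0, 0, 0, 0, 0, -0.01, -1],
    [0, 0, 0, 0, 0, -0.02, -1],
    [0, 0, 0, 0, 0, -0.03, -1],
    [0, 0, 0, 0, 0, -0.03, -1],
    [0, 0, 0, 0, 0, -0.03, -1],
    [0, 0, 0, 0, 0, -0.03, -1],
    [0, 0, 0, 0, 0, -0.03, -1],
    [0, 0, 0, 0, 0, -0.02, -1],
  ],
)

```text
clock: 32.18
tcp_pos: [0.5854, 0.3915, 0.2118]
orientation: [0.336, 3.121, 0.007]
contact_force: [0.5, -0.2, -0.0]
grip_width: 0.0348
gripper_force: 70.5
```

apply_moves(
  moves=[
    [0, 0, -0.327, 0.0025, -0.0205, -0.0054, -1],
    [0, 0, -0.327, 0.0025, -0.0205, -0.0054, -1],
    [0, 0, -0.327, 0.0025, -0.0205, -0.0054, -1],
    [0, 0, -0.327, 0.0025, -0.0205, -0.0054, -1],
    [0, 0, -0.327, 0.0025, -0.0205, -0.0054, -1],
    [0, 0, -0.327, 0.0025, -0.0205, -0.0054, -1],
    [0, 0, -0.327, 0.0025, -0.0205, -0.0054, -1],
    [0, 0, -0.327, 0.0025, -0.0205, -0.0054, -1],
  ],
)

```text
clock: 32.85
tcp_pos: [0.5492, 0.2288, 0.2513]
orientation: [-0.097, 3.139, 0.0]
contact_force: [0.3, 0.8, -1.0]
grip_width: 0.0351
gripper_force: 70.7
```

```bash
python3 - <<'E'
from h import *
for _ in range(3): grab_frame("top")
o=state(); plan((*bpf("S",.049,.037,.12),8),(*bpf("S",.049,.037,.05),8))
E
```

```text
t 33.0 tcp [0.5504 0.2279 0.2509] psi -3.0853991209806635 tilt [ 0.0018  0.0001 -1.    ] F [-0.5998  0.5503 -0.5998] w 0.03523601702376265 gf 70.70962429046631 q [ 0.352   0.6284 -1.2391  1.6757  0.618   1.2911  0.6178]
8 rows: [-0.033, -0.664, -0.116] [0.0019, -0.009, 0.0127] OK
8 rows: [0.0, 0.0, 0.0] [-0.0, 0.0, 0.0087] OK
```

apply_moves(
  moves=[
    [-0.033, -0.664, -0.116, 0.0019, -0.009, 0.0127, -1],
    [-0.033, -0.664, -0.116, 0.0019, -0.009, 0.0127, -1],
    [-0.033, -0.664, -0.116, 0.0019, -0.009, 0.0127, -1],
    [-0.033, -0.664, -0.116, 0.0019, -0.009, 0.0127, -1],
    [-0.033, -0.664, -0.116, 0.0019, -0.009, 0.0127, -1],
    [-0.033, -0.664, -0.116, 0.0019, -0.009, 0.0127, -1],
    [-0.033, -0.664, -0.116, 0.0019, -0.009, 0.0127, -1],
    [-0.033, -0.664, -0.116, 0.0019, -0.009, 0.0127, -1],
  ],
)

```text
clock: 33.67
tcp_pos: [0.5655, 0.1615, 0.1501]
orientation: [-0.204, 2.585, 0.058]
contact_force: [1.7, 0.0, -0.6]
grip_width: 0.035
gripper_force: 70.7
```

apply_moves(
  moves=[
    [0, 0, 0, 0, 0, 0, -1],
    [0, 0, 0, 0, 0, 0.01, -1],
    [0, 0, 0, 0, 0, 0.015, -1],
    [0, 0, 0, 0, 0, 0.015, -1],
    [0, 0, 0, 0, 0, 0.015, -1],
    [0, 0, 0, 0, 0, 0.01, -1],
    [0, 0, 0, 0, 0, 0, -1],
    [0, 0, 0, 0, 0, 0, -1],
  ],
)

```text
clock: 34.33
tcp_pos: [0.6003, 0.1674, 0.0951]
orientation: [-0.201, 2.588, 0.058]
contact_force: [-0.6, -0.6, -0.4]
grip_width: 0.0349
gripper_force: 70.7
```

```bash
python3 - <<'E'
from h import *
o=state(); inbedf("S"); plan((*bpf("S",.049,.037,.03),4),(*bpf("S",.049,.037,.0105),6))
E
```

```text
t 34.3333 tcp [0.6003 0.1674 0.0951] psi -2.98684373565442 tilt [ 0.5133  0.0814 -0.8543] F [-0.6415 -0.6049 -0.3793] w 0.03490417805339386 gf 70.7209575176239 q [ 0.3143  0.5923 -0.9404  2.1643  1.6016  0.5904 -0.0958]
tcp in bed [0.0492 0.0413 0.0554] rot err [-0.0006  0.012   0.0011]
4 rows: [0.001, -0.029, -0.003] [0.0, -0.0011, 0.0063] OK
6 rows: [0.0, 0.0, 0.0] [0.0, -0.0, 0.0032] OK
```

apply_moves(
  moves=[
    [0, -0.029, -0.003, 0, -0.0011, 0.008, -1],
    [0, -0.029, -0.003, 0, -0.0011, 0.008, -1],
    [0, -0.029, -0.003, 0, -0.0011, 0.008, -1],
    [0, -0.029, -0.003, 0, -0.0011, 0.008, -1],
    [0, 0, 0, 0, 0, 0.006, -1],
    [0, 0, 0, 0, 0, 0.004, -1],
    [0, 0, 0, 0, 0, 0, -1],
    [0, 0, 0, 0, 0, 0, -1],
  ],
)

```text
clock: 35.0
tcp_pos: [0.6226, 0.1652, 0.0591]
orientation: [-0.202, 2.575, 0.057]
contact_force: [-0.0, -0.2, -1.9]
grip_width: 0.0348
gripper_force: 70.7
```

```bash
python3 - <<'E'
from h import *
o=state(); inbedf("S")
E
```

```text
t 35.0 tcp [0.6226 0.1652 0.0591] psi -2.984725150135289 tilt [ 0.5244  0.0821 -0.8475] F [-0.0039 -0.205  -1.8979] w 0.03477230622959173 gf 70.72685122489929 q [ 0.2911  0.6882 -0.9004  2.1404  1.7547  0.6175 -0.188 ]
tcp in bed [0.0485 0.0356 0.0135] rot err [ 0.0004 -0.001  -0.0007]
```

apply_moves(
  moves=[
    [0, 0, 0, 0, 0, 0.001, -1],
    [0, 0, 0, 0, 0, 0.001, -1],
    [0, 0, 0, 0, 0, 0.001, -1],
    [0, 0, 0, 0, 0, 0.001, -1],
    [0, 0, 0, 0, 0, 0.0005, -1],
    [0, 0, 0, 0, 0, 0, -1],
    [0, 0, 0, 0, 0, 0, -1],
    [0, 0, 0, 0, 0, 0, -1],
  ],
)

```text
clock: 35.67
tcp_pos: [0.6249, 0.1652, 0.0548]
orientation: [-0.202, 2.575, 0.057]
contact_force: [0.0, 0.7, -0.6]
grip_width: 0.0346
gripper_force: 70.7
```

apply_moves(
  moves=[
    [0, 0, 0, 0, 0, 0.0005, -1],
    [0, 0, 0, 0, 0, 0, -1],
    [0, 0, 0, 0, 0, 0.0005, -1],
    [0, 0, 0, 0, 0, 0, -1],
    [0, 0, 0, 0, 0, 0.0005, -1],
    [0, 0, 0, 0, 0, 0, -1],
    [0, 0, 0, 0, 0, 0, -1],
    [0, 0, 0, 0, 0, 0, -1],
  ],
)

```text
clock: 36.33
tcp_pos: [0.6251, 0.1653, 0.0546]
orientation: [-0.203, 2.574, 0.055]
contact_force: [-10.6, -5.0, 15.9]
grip_width: 0.0345
gripper_force: 73.4
```

Contact at about 20 N. I'll release and back off.

apply_moves(
  moves=[
    [0, 0, 0, 0, 0, -0.0005, -1],
    [0, 0, 0, 0, 0, 0, -1],
    [0, 0, 0, 0, 0, 0, -0.05],
    [0, 0, 0, 0, 0, 0, 0.1],
    [0, 0, 0, 0, 0, 0, 0.35],
    [0, 0, 0, 0, 0, 0, 0.35],
    [0, 0, 0, 0, 0, 0, 0.35],
    [0, 0, 0, 0, 0, 0, 0.35],
  ],
)

```text
clock: 37.0
tcp_pos: [0.6255, 0.1653, 0.0539]
orientation: [-0.202, 2.575, 0.057]
contact_force: [0.7, 0.0, -0.3]
grip_width: 0.0576
gripper_force: 0.0
```

apply_moves(
  moves=[
    [0, 0, 0, 0, 0, -0.005, 0.35],
    [0, 0, 0, 0, 0, -0.01, 0.35],
    [0, 0, 0, 0, 0, -0.015, 0.35],
    [0, 0, 0, 0, 0, -0.02, 0.35],
    [0, 0, 0, 0, 0, -0.02, 0.35],
    [0, 0, 0, 0, 0, -0.02, 0.35],
    [0, 0, 0, 0, 0, -0.02, 0.35],
    [0, 0, 0, 0, 0, 0, 0.35],
  ],
)

```text
clock: 37.67
tcp_pos: [0.5669, 0.1572, 0.1506]
orientation: [-0.205, 2.571, 0.056]
contact_force: [0.3, 0.7, -1.0]
grip_width: 0.0575
gripper_force: 0.0
```

```bash
python3 - <<'E'
from h import *
def reds(im,lo,hi,c0,c1):
    h=cv2.cvtColor(im,cv2.COLOR_BGR2HSV).astype(int); red=((h[...,0]<5)|(h[...,0]>173))&(h[...,1]>185)&(h[...,2]>110)
    n,l,s,c=cv2.connectedComponentsWithStats(red.astype(np.uint8)); return s[s[:,4]>25][1:].tolist()
o=state(); im=grab_frame("wrist"); cv2.imwrite("pics/chk4_w.png",im); C=cam("wrist",o); print(reds(im,0,0,0,0))
R=bedR(.156);O=np.array(BED["S"][0])
for y in(.037,-.037):
  for x in(.045,.049,.053): print(y,x,np.round(proj(np.array([[x-.045,y,.036],[x+.045,y,.036]])@R.T+O,C),1).tolist())
print("lip top-in/out",np.round(proj(np.array([[0,.0,.02],[-.01,.0,.02]])@R.T+O,C),1).tolist())
print("col", im[100:175,330].astype(int)[:,2].tolist())
p,w=np.load("chk2.npy"); C=cam("wrist",dict(tcp_pos=p,orientation=w)); im=cv2.imread("pics/chk2_w.png"); print("L reds",reds(im,0,0,0,0))
R=bedR(.161);O=np.array(BED["L"][0])
for y in(.037,-.037):
  for x in(.065,.069,.073): print(y,x,np.round(proj(np.array([[x-.065,y,.036],[x+.065,y,.036]])@R.T+O,C),1).tolist())
print("lip in, top-in/out, end",np.round(proj(np.array([[0,0,0],[0,.0,.02],[-.01,.0,.02],[.14,.037,0]])@R.T+O,C),1).tolist())
print("col top",im[95:120,300].astype(int)[:,2].tolist(),"col lip",im[270:310,240:250].mean(1).astype(int)[:,2].tolist())
E
```

```text
t 37.6667 tcp [0.5669 0.1572 0.1506] psi -2.9816894416911133 tilt [ 0.5278  0.0822 -0.8454] F [ 0.3056  0.7385 -0.9648] w 0.05748173741103103 gf 0.0 q [ 0.3939  0.4261 -1.0071  2.2176  1.4193  0.5272  0.0253]
[[133, 136, 66, 15, 864], [251, 136, 56, 15, 737], [145, 262, 44, 9, 335], [253, 263, 51, 8, 366]]
0.037 0.045 [[280.4, 141.2], [280.0, 275.0]]
0.037 0.049 [[280.4, 147.8], [280.0, 280.3]]
0.037 0.053 [[280.3, 154.3], [280.0, 285.6]]
-0.037 0.045 [[159.9, 141.0], [171.6, 274.7]]
-0.037 0.049 [[160.5, 147.5], [172.1, 280.1]]
-0.037 0.053 [[161.1, 154.0], [172.6, 285.4]]
lip top-in/out [[224.0, 138.9], [223.4, 123.2]]
col [182, 180, 181, 182, 181, 181, 177, 164, 145, 130, 120, 114, 108, 104, 105, 112, 120, 116, 112, 117, 137, 163, 183, 193, 196, 195, 194, 191, 191, 191, 191, 191, 192, 187, 181, 178, 187, 201, 204, 207, 206, 207, 207, 207, 206, 206, 207, 208, 207, 207, 208, 208, 207, 208, 207, 206, 208, 207, 207, 208, 208, 208, 207, 207, 208, 208, 208, 208, 208, 207, 207, 207, 206, 207, 208]
L reds [[355, 125, 60, 13, 671], [255, 126, 52, 13, 568], [353, 292, 20, 8, 131], [258, 295, 45, 5, 219]]
0.037 0.065 [[277.8, 298.4], [277.2, 122.5]]
0.037 0.069 [[277.8, 293.7], [277.1, 116.2]]
0.037 0.073 [[277.8, 288.9], [277.1, 109.9]]
-0.037 0.065 [[375.2, 298.2], [388.7, 122.2]]
-0.037 0.069 [[375.5, 293.5], [389.2, 116.0]]
-0.037 0.073 [[375.9, 288.7], [389.7, 109.7]]
lip in, top-in/out, end [[321.3, 277.3], [324.0, 288.4], [323.7, 299.5], [277.4, 107.0]]
col top [133, 132, 136, 151, 165, 170, 172, 173, 172, 173, 175, 177, 178, 183, 205, 227, 237, 240, 241, 242, 242, 242, 242, 242, 242] col lip [176, 177, 179, 181, 180, 177, 174, 172, 173, 178, 177, 162, 137, 120, 115, 117, 119, 122, 123, 123, 128, 143, 163, 176, 181, 181, 179, 178, 178, 179, 178, 173, 170, 175, 179, 181, 182, 183, 184, 186]
```

```bash
python3 -c "
from bench import order
print(order.hand_in())"
```

```text
the job is handed in; nothing more can be done
None
```

All four blanks are in their racks, one to a lane and down against the lip: the two short ones in the short rack, the two long ones in the long rack. The job was handed in at about 38 s; the hand-in returned no verdict, and the mallet, wax jar and gouge were not touched as far as I could see, though I didn't measure them at the end.

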